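# Sort the parts from a printer strip-down

## Robot

A 6-joint arm with a two-finger parallel gripper is mounted at the origin on the work surface. World frame = base frame: x ahead of the robot, y to its left, z up, the work surface at z = 0. Lengths are in m, angles in degrees, forces in N, time in s.
With the tool pointing down it reaches from about 0.35 to 0.875 m from the base axis. Payload 4.2 kg.
Tool frame: the origin (TCP) lies midway between the tips of the shut fingers; the grasp point (between the pads) lies r.pinch_z behind it (r.pinch_z is the distance from the TCP to the grasp point, in m); z points along the fingers, y is the direction in which the jaws open and shut (so a half turn about z gives the same grasp; the last joint's range is limited). The gripper opens to 87 mm and grips with 3 to 60 N. Pads are 19 mm wide; open, the fingers measure 117 mm over their backs; the gripper's body (75 mm by 190 mm) begins 51 mm behind the grasp point.
Start: joints at [-52.334, 22.042, 0.453, 0, -68.411, -14.817], TCP at [0.243, -0.576, 0.223] pointing down, gripper open.
Joint ranges: [-179.83, 179.83], [-69.29, 118.12], [-61.27, 80.66], [-181.25, 117.63], [-171.15, -9.14], [-177.46, 177.46]. Speed limits (degrees/s): [159.86, 159.86, 180, 180, 180, 180].

## Interface

Orientations are given as a 3x3 rotation matrix whose columns are the frame's x, y, z axes.
In Python, from station import r gives the robot as it stands. The module is installed in compiled form; this text tells all that it offers.
- The arm moves only by the tool play_rows, never from a script. Its argument "deltas" is a list of rows, each a list of 7 numbers: the shift along the tool's x, y, z in units of 25 mm (1.0 is 25 mm), then the turn, a rotation vector about the tool's x, y, z in units of 5 degrees (1.0 is 5 degrees), then the finger opening in mm, from 0 to 87. In form: [[tx, ty, tz, wx, wy, wz, fingers], ...]. A call has 1 to 12 rows; each row is the pose to reach, as a shift and turn from the pose commanded when the call began, along the tool's axes at that moment; what a row does not reach only later rows make up. A row lasts 1/10 s, in which the tool goes at most 50 mm and 8.59 degrees, less where a joint would pass 70% of its speed; a pose out of reach is approached as far as the arm can. A call with a gripper value outside its range is refused whole. The fingers move at their own pace and stop on an object; the grip force is fixed at half the most. Time passes only in rows, so rows that repeat a pose let the fingers close. It gives the time, the measured TCP pose, the force and the opening at its end, in the units of the state.
- r.sense(): the state, without advancing time (a new reading comes with each control period).
- r.capture(name): name is "scene" or "top"; returns a dict with "pixels" (400x640x3 uint8, red, green, blue), "camera_matrix" (3x3 intrinsics, pixels), "k1" (the pictures are not rectified: a ray, as slopes to the right and down, at radius r is drawn at 1 + k1 r^2 times it, then the intrinsics apply), "R" (3x3) and "t" (3): a world point X has camera coordinates R X + t. Camera axes: x right, y down, z forward; pixel columns grow to the right and rows downward; lengths in m; the calibration is good to about 2 mm. A picture is of the moment at which its call begins. There is no depth.
- r.finish_job(): hands the job in, once; it reports no verdict.
Trained networks look in the newest picture that a camera, given by its name, has taken for a name from the list of things; names that differ only in an ending like _2 or _b are one class to them, and where a whole thing is asked for, a point or a joint stands for the part that bears it (a point fixed in the world has none). Each returns a list of dicts, best first, with "score" (0 to 1); they miss things now and then, are a little off and sometimes report something else, mostly with a low value. They report only what shows in the picture. A call takes as long as a camera call. They do not tell look-alikes from the thing itself.
- r.spot_in(camera, target): "centre" ([x, y, z] in m, in world coordinates, good to about 4 mm: the middle of the surface that is visible of it).
- r.cut_out(camera, target): "region" (400x640 bool, what is visible of it).
The state is a dict: "time_s": time; "joints": joint angles; "joint_velocities": joint speeds; "effort": joint torques, N m; "tcp_pos": TCP position; "ee_rot": TCP orientation; "wrist_force": force on the tool from outside, world axes, zero at the start; "moment": the same for the moment, N m; "gripper_width": opening from 0.0 (shut) to 1.0 (fully open).
Only numpy, scipy, OpenCV 4.12 (cv2) and the standard library are available. Lean on these libraries where they do the work, as an engineer would, in place of code of your own. Each camera call takes 0.05 s, during which the arm holds its last target.

## Task

Sort the loose printer parts on the bench into the places where their kind is kept: the pick-up roller unit into the metal roller tray, both gears flat and side by side in the gear tray, and of the two identical ink cartridges, which you must lift to tell apart by weight, the full one into the free bay of the stock rack and the used-up one onto the free floor of the cardboard return carton. Use the empty front part of each place, keep the cartridges upright all the time because they drip when tipped, and set everything down rather than dropping it.

Things in the scene. Friction and masses are not known exactly. Their poses are not given: they have to be found in the camera images.
- cartridge_1: closed black box-shaped ink cartridge standing on the bench, 92 long (own x) x 40 wide (own y) x 64 high, light labels on its sides and top, a copper chip and an ink port on one end (+x); flat plain sides. Origin: centre of its underside; z up; either way round will do. Identical in looks to the other: one of the two is full and weighs 0.30 to 0.38 kg, the other is used up and weighs 0.08 to 0.10 kg; only lifting tells which.
- cartridge_2: closed black box-shaped ink cartridge standing on the bench, 92 long (own x) x 40 wide (own y) x 64 high, light labels on its sides and top, a copper chip and an ink port on one end (+x); flat plain sides. Origin: centre of its underside; z up; either way round will do. Identical in looks to the other: one of the two is full and weighs 0.30 to 0.38 kg, the other is used up and weighs 0.08 to 0.10 kg; only lifting tells which.
- roller_unit: paper pick-up roller unit: grey plastic frame 70 long (own x) x 40 wide (own y) x 28 high with two ribbed black rubber rollers (24 diameter, axles along own y, 44 apart along own x) and a bridge over the middle; lies flat on its rollers; the flat side plates of the frame (height 5 to 26 above the bench, outer faces 40 apart) are the faces to grip. Origin: centre of its underside, z up. 0.07 kg.
- large_gear: white plastic gear lying flat, toothed disc 60 diameter and 12 thick with a round hub 22 diameter standing up from its middle, hub top 34 above the underside. Origin: centre of its underside, z up along the hub. 0.045 kg.
- small_gear: white plastic gear lying flat, toothed disc 42 diameter and 12 thick with a round hub 18 diameter standing up from its middle, hub top 34 above the underside. Origin: centre of its underside, z up along the hub. 0.025 kg.
- stock_rack: fixed grey plastic rack with two bays one behind the other, the rear one (+x) filled by a fixed upright cartridge of the same kind, the front one free. Free bay: 60 (own x) x 116 (own y) inside, so a cartridge stands in it with its long side along the rack's y; walls 4 thick, 26 high; floor 4 thick. The fixed cartridge's near face is 44 behind the origin. Origin: under the centre of the free bay, on the bench; x away from the robot side, z up.
- return_carton: fixed open brown cardboard box, walls 4 thick and 60 high, floor 4 thick, 150 wide inside (own y), with one fixed cartridge lying on its side at the back (+x, 40 high) and free floor in front. Free floor: 118 (own x) x 150 (own y). Origin: under the centre of the free floor, on the bench; z up.
- roller_tray: fixed bright sheet-metal tray with a front and a rear bay, a fixed roller unit of the same kind in the rear one (+x, its top 31 above the bench, its near face 57 behind the origin), the front one free. Free bay: 100 (own x) x 118 (own y) inside; walls 3 thick, 20 high; floor 3 thick. Origin: under the centre of the free bay, on the bench; z up.
- gear_tray: fixed grey plastic tray with a front and a rear bay, a row of three fixed white gears in the rear one (+x, hub tops 37 above the bench, in a row 72 behind the origin), the front one free. Free bay: 88 (own x) x 160 (own y) inside; walls 3 thick, 20 high; floor 3 thick. Both gears go in the free bay beside each other along own y. Origin: under the centre of the free bay, on the bench; z up.
Not all that is in view belongs to the job. Leave any blue or green look-alike of the roller_unit alone. Leave any blue look-alike of the small_gear alone.

How it is judged (in metres and radians):
At the end, for the whole second after the job is handed in: Full cartridge (weight over 2 N) upright in the rack's free bay (16 x 20 mm of centre, 20 degrees), used-up one upright on the carton's free floor (50 x 60 mm), roller unit (36 x 45) and gears (20 x 56, 28 x 64) flat on their trays' free floors; level to 8 degrees, released, at rest ((((x of cartridge_1 in the frame of stock_rack between -0.016 and 0.016 m and y of cartridge_1 in the frame of stock_rack between -0.02 and 0.02 m and z of cartridge_1 in the frame of stock_rack between -0.002 and 0.009 m and angle between cartridge_1's own z axis and vertical below 0.14 rad and linear speed of cartridge_1 below 0.02 m/s and angular speed of cartridge_1 below 0.2 rad/s and angle between the x axis of cartridge_1 and the y axis of stock_rack, either way round below 0.35 rad and contact force between cartridge_1 and stock_rack above 2 N) and (x of cartridge_2 in the frame of return_carton between -0.05 and 0.05 m and y of cartridge_2 in the frame of return_carton between -0.06 and 0.06 m and z of cartridge_2 in the frame of return_carton between -0.002 and 0.009 m and angle between cartridge_2's own z axis and vertical below 0.14 rad and linear speed of cartridge_2 below 0.02 m/s and angular speed of cartridge_2 below 0.2 rad/s)) or ((x of cartridge_2 in the frame of stock_rack between -0.016 and 0.016 m and y of cartridge_2 in the frame of stock_rack between -0.02 and 0.02 m and z of cartridge_2 in the frame of stock_rack between -0.002 and 0.009 m and angle between cartridge_2's own z axis and vertical below 0.14 rad and linear speed of cartridge_2 below 0.02 m/s and angular speed of cartridge_2 below 0.2 rad/s and angle between the x axis of cartridge_2 and the y axis of stock_rack, either way round below 0.35 rad and contact force between cartridge_2 and stock_rack above 2 N) and (x of cartridge_1 in the frame of return_carton between -0.05 and 0.05 m and y of cartridge_1 in the frame of return_carton between -0.06 and 0.06 m and z of cartridge_1 in the frame of return_carton between -0.002 and 0.009 m and angle between cartridge_1's own z axis and vertical below 0.14 rad and linear speed of cartridge_1 below 0.02 m/s and angular speed of cartridge_1 below 0.2 rad/s))) and x of roller_unit in the frame of roller_tray between -0.036 and 0.036 m and y of roller_unit in the frame of roller_tray between -0.045 and 0.045 m and z of roller_unit in the frame of roller_tray between -0.002 and 0.008 m and angle between each of roller_unit, large_gear, small_gear's own z axis and vertical below 0.14 rad and linear speed of each of roller_unit, large_gear, small_gear below 0.02 m/s and angular speed of each of roller_unit, large_gear, small_gear below 0.2 rad/s and x of large_gear in the frame of gear_tray between -0.02 and 0.02 m and y of large_gear in the frame of gear_tray between -0.056 and 0.056 m and z of large_gear in the frame of gear_tray between -0.002 and 0.008 m and x of small_gear in the frame of gear_tray between -0.028 and 0.028 m and y of small_gear in the frame of gear_tray between -0.064 and 0.064 m and z of small_gear in the frame of gear_tray between -0.002 and 0.008 m); the robot touches nothing.
It fails at once if a cartridge is tipped over by more than 45 degrees (angle between any of cartridge_1, cartridge_2's own z axis and vertical above 0.79 rad).
It fails at once if a part is dropped (falls freely by more than about 40 mm) ((linear speed of cartridge_1 above 0.9 m/s and contact force between the fingers and cartridge_1 below 0.01 N) or (linear speed of cartridge_2 above 0.9 m/s and contact force between the fingers and cartridge_2 below 0.01 N) or (linear speed of roller_unit above 0.9 m/s and contact force between the fingers and roller_unit below 0.01 N) or (linear speed of large_gear above 0.9 m/s and contact force between the fingers and large_gear below 0.01 N) or (linear speed of small_gear above 0.9 m/s and contact force between the fingers and small_gear below 0.01 N)).
It also fails if it takes over 122 s, if anything falls off the work surface, if the arm or the gripper's body presses on something with over 40 N, if the wrist force passes 120 N, or if a joint passes its speed limit or range.

## Working session

There is one attempt and no reset: what is moved stays moved. The work goes in short steps, Python scripts to look and compute and a tool call to move; the robot and the scene stay as the last step left them, time stands still between calls to the robot, and variables do not carry over. Pictures are saved under pics/ and viewed, and the job is handed in when it is done.

Besides the shell and the picture viewer there is one more tool, called after ">>>" by a JSON object that holds its "method" and its "body". play_rows: Moves the arm, as the interface text tells. Its arguments: {"type":"object","properties":{"deltas":{"type":"array","items":{"type":"array","items":{"type":"number"}}}},"required":["deltas"]}

```bash
mkdir -p pics
cat > h.py <<'E'
import numpy as np, cv2
from station import r
def shot(cam,name):
    c=r.capture(cam); cv2.imwrite(f'pics/{name}.png',c['pixels'][:,:,::-1]); 
    import pickle; pickle.dump(c,open(f'pics/{name}.pkl','wb')); return c
def load(name):
    import pickle; return pickle.load(open(f'pics/{name}.pkl','rb'))
def ray(c,u,v):
    K=np.array(c['camera_matrix']);xd=(u-K[0,2])/K[0,0];yd=(v-K[1,2])/K[1,1]
    rd=np.hypot(xd,yd);rr=rd
    for _ in range(50): rr=rd/(1+c['k1']*rr*rr)
    s=rr/rd if rd>1e-9 else 1
    d=np.array([xd*s,yd*s,1]);R=np.array(c['R']);t=np.array(c['t'])
    return -R.T@t, R.T@d
def at(c,u,v,z):
    o,d=ray(c,u,v); return o+d*(z-o[2])/d[2]
def proj(c,X):
    X=np.atleast_2d(X);p=(np.array(c['R'])@X.T).T+np.array(c['t'])
    a=p[:,:2]/p[:,2:];r2=(a**2).sum(1,keepdims=True);a=a*(1+c['k1']*r2)
    K=np.array(c['camera_matrix']);return a@K[:2,:2].T+K[:2,2]
def tri(c1,p1,c2,p2):
    o1,d1=ray(c1,*p1);o2,d2=ray(c2,*p2)
    A=np.stack([d1,-d2],1);s=np.linalg.lstsq(A,o2-o1,rcond=None)[0]
    a=o1+d1*s[0];b=o2+d2*s[1];return (a+b)/2,np.linalg.norm(a-b)
E
python3 - <<'E'
from h import *
for n in ('scene','top'):
    c=shot(n,n+'0');o=-np.array(c['R']).T@c['t'];print(n,o.round(3),np.array(c['camera_matrix']).round(1).tolist(),c['k1'],np.array(c['R']).round(3).tolist())
s=r.sense();print(s['tcp_pos'],s['wrist_force'],s['gripper_width'],np.array(s['ee_rot']).round(3).tolist(),r.pinch_z,s['time_s'])
E
```

```text
scene [ 1.206 -0.278  0.807] [[417.7, 0.0, 319.5], [0.0, 417.7, 203.0], [0.0, 0.0, 1.0]] -0.10419171641413202 [[0.356, 0.935, 0.001], [0.625, -0.238, -0.743], [-0.695, 0.265, -0.669]]
top [0.359 0.019 1.16 ] [[476.8, 0.0, 321.5], [0.0, 476.8, 187.5], [0.0, 0.0, 1.0]] 0.041464834517667415 [[-0.027, -0.999, 0.022], [-0.998, 0.026, -0.053], [0.052, -0.023, -0.998]]
[ 0.24250292 -0.57546018  0.22157672] [-0.06750483  0.08891408  0.03790412] 1.000511200754653 [[-0.922, -0.388, -0.001], [-0.388, 0.922, 0.002], [0.0, 0.002, -1.0]] 0.0187 0.1
```

View pics/scene0.png

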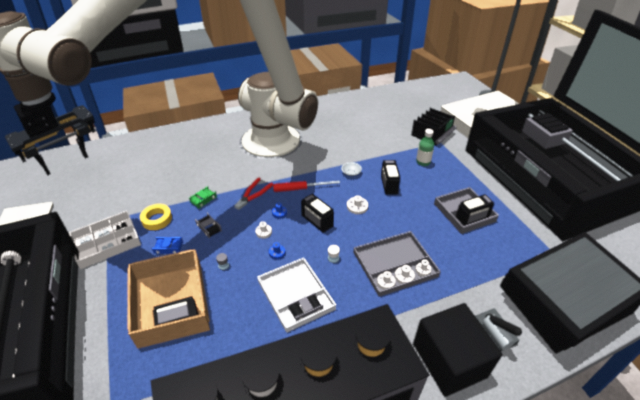

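View pics/top0.png

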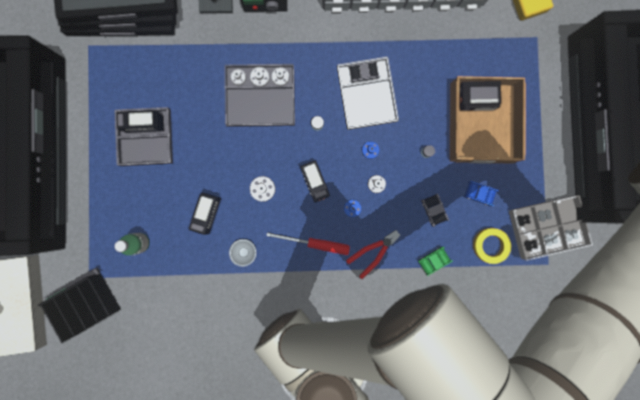

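The top view shows the cartridges at (205,212) and (315,180), the large gear at (262,188) and the small white gear at (377,184). The look-alikes of the small gear are blue, at (371,149) and (353,208). The grey/black roller unit is at (435,209); its look-alikes are the blue one at (482,192) and the green one at (435,260). The white disc at (243,252), the cup at (318,122) and the grey cap at (428,151) are clutter. The places are the rack (144,136), gear tray (260,96), roller tray (368,93) and carton (490,120).

Run:
```python
from h import *
for n in ('cartridge_1','roller_unit','large_gear','small_gear','stock_rack','return_carton','roller_tray','gear_tray'):
    for cam in ('top','scene'):
        print(n,cam,[(np.round(d['centre'],3).tolist(),round(d['score'],2)) for d in r.spot_in(cam,n)][:6])
c=load('top0');im=c['pixels'][:,:,::-1]
a=cv2.resize(im[130:275,170:520],None,fx=2.28,fy=2.28,interpolation=cv2.INTER_CUBIC);cv2.imwrite('pics/t_parts.png',a)
a=cv2.resize(im[50:172,100:300],None,fx=4,fy=4,interpolation=cv2.INTER_CUBIC);cv2.imwrite('pics/t_pl1.png',a)
a=cv2.resize(im[50:172,330:530],None,fx=4,fy=4,interpolation=cv2.INTER_CUBIC);cv2.imwrite('pics/t_pl2.png',a)
c=load('scene0');im=c['pixels'][:,:,::-1]
a=cv2.resize(im[150:350,110:510],None,fx=2,fy=2,interpolation=cv2.INTER_CUBIC);cv2.imwrite('pics/s_all.png',a)
print(r.sense()['time_s'])
```

```text
cartridge_1 top [([0.432, 0.009, 0.062], 0.8), ([0.364, 0.264, 0.062], 0.55)]
cartridge_1 scene [([0.447, 0.005, 0.052], 0.95), ([0.389, 0.259, 0.057], 0.89)]
roller_unit top [([0.397, -0.386, 0.02], 0.97), ([0.236, -0.268, 0.022], 0.91), ([0.356, -0.28, 0.023], 0.82)]
roller_unit scene [([0.398, -0.389, 0.025], 0.73), ([0.25, -0.269, 0.025], 0.66), ([0.372, -0.277, 0.024], 0.6)]
large_gear top [([0.419, 0.138, 0.017], 0.7)]
large_gear scene [([0.427, 0.13, 0.008], 0.7)]
small_gear top [([0.577, -0.412, 0.021], 0.65), ([0.505, -0.126, 0.015], 0.62), ([0.37, -0.073, 0.014], 0.58), ([0.426, -0.143, 0.014], 0.48)]
small_gear scene [([0.515, -0.129, 0.014], 0.71), ([0.379, -0.085, 0.008], 0.58), ([0.433, -0.145, 0.017], 0.47)]
stock_rack top [([0.553, 0.409, 0.016], 0.68), ([0.577, -0.413, 0.02], 0.27)]
stock_rack scene [([0.589, 0.397, 0.02], 0.58), ([0.651, -0.127, 0.008], 0.23)]
return_carton top [([0.577, -0.411, 0.019], 0.95)]
return_carton scene []
roller_tray top [([0.647, -0.125, 0.005], 0.84)]
roller_tray scene [([0.65, -0.127, 0.003], 0.73)]
gear_tray top [([0.645, 0.134, 0.005], 0.69), ([0.365, 0.265, 0.063], 0.5)]
gear_tray scene [([0.651, 0.133, 0.006], 0.75)]
0.9
```

View pics/t_parts.png

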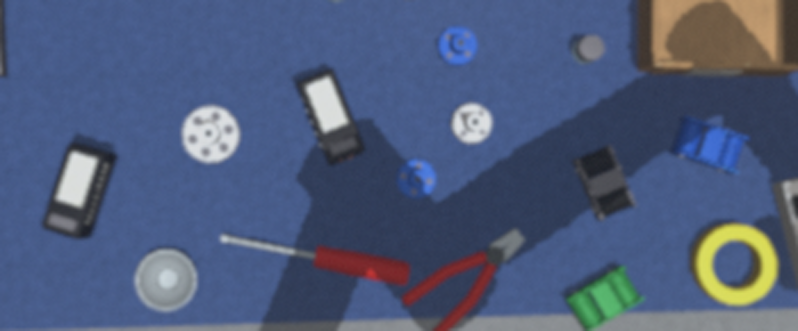

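View pics/t_pl1.png

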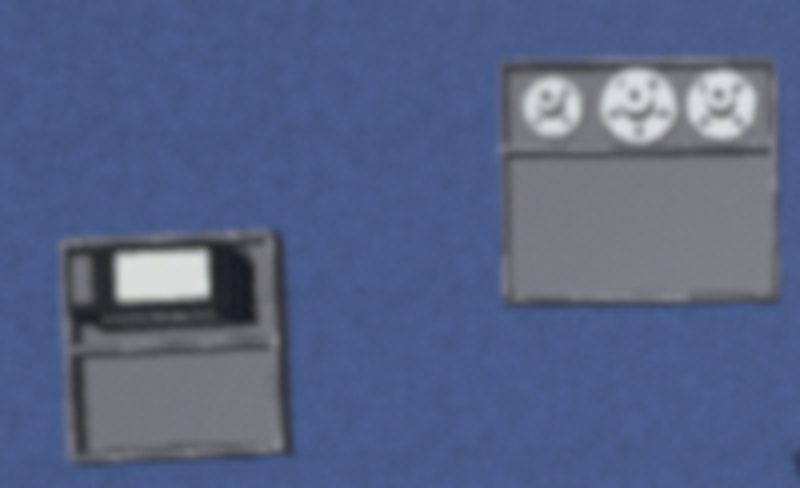

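View pics/t_pl2.png

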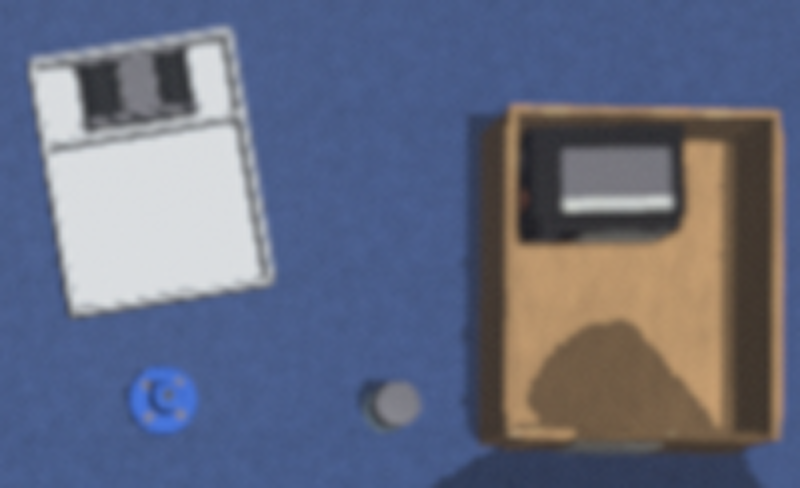

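View pics/s_all.png

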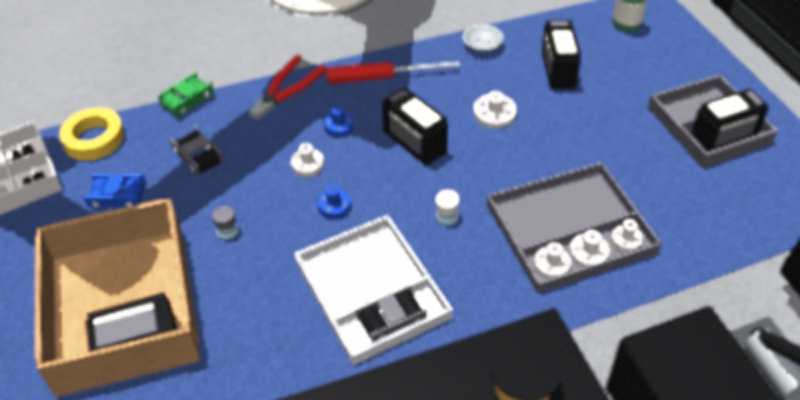

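```bash
cat > fit.py <<'E'
from h import *
from scipy.optimize import minimize
C={k:load(k+'0') for k in('top','scene')}
def box(x0,x1,y0,y1,z0,z1): return np.array([[x,y,z] for x in(x0,x1) for y in(y0,y1) for z in(z0,z1)])
def cyl(rad,z0,z1):
    a=np.linspace(0,2*np.pi,24,endpoint=False);return np.array([[rad*np.cos(t),rad*np.sin(t),z] for z in(z0,z1) for t in a])
def tf(P,p):
    c,s=np.cos(p[3]),np.sin(p[3]);return P@np.array([[c,-s,0],[s,c,0],[0,0,1]]).T+p[:3]
S=4
def render(cam,hulls,p,off,shape):
    m=np.zeros(shape,np.uint8)
    for h in hulls:
        q=(proj(C[cam],tf(h,p))-off+0.5)*S
        cv2.fillConvexPoly(m,cv2.convexHull(np.round(q*16).astype(np.int32)),1,lineType=8,shift=4)
    return m>0
def fit(masks,mk,p0,fixz=False):
    data={}
    for k,m in masks.items():
        ys,xs=np.where(m);u0,v0=max(xs.min()-12,0),max(ys.min()-12,0);u1,v1=min(xs.max()+12,640),min(ys.max()+12,400)
        crop=m[v0:v1,u0:u1].astype(np.float32)
        big=cv2.resize(cv2.GaussianBlur(crop,(0,0),.7),None,fx=S,fy=S,interpolation=cv2.INTER_LINEAR)>.5
        data[k]=(big,np.array([u0,v0]))
    def cost(p):
        q=np.array(p,float)
        if fixz:q[2]=p0[2]
        t=0
        for k,(big,off) in data.items():
            a=render(k,mk(q),q[:4],off,big.shape);t+=1-(a&big).sum()/max(1,(a|big).sum())
        return t/len(data)
    best=None
    n=len(p0);d=np.array([.012,.012,.008,.25]+[.02]*(n-4))
    for s in range(3):
        x0=np.array(p0) if best is None else best.x
        sim=np.vstack([x0]+[x0+d[i]*np.eye(n)[i]*(1 if s%2==0 else -1) for i in range(n)])
        o=minimize(cost,x0,method='Nelder-Mead',options=dict(initial_simplex=sim,xatol=2e-4,fatol=1e-4,maxiter=400))
        if best is None or o.fun<best.fun:best=o
        d=d*.5
    return best.x,best.fun
E
cat > run1.py <<'E'
from fit import *
import pickle
def pick(cam,name,xy):
    best=None
    for d in r.cut_out(cam,name):
        m=np.array(d['region']);ys,xs=np.where(m)
        if len(xs)==0: continue
        e=np.hypot(xs.mean()-xy[0],ys.mean()-xy[1])
        if best is None or e<best[0]:best=(e,m,d['score'])
    return best
T=dict(cA=('cartridge_1',(205,212),(390,177)),cB=('cartridge_2',(315,180),(317,213)),ru=('roller_unit',(435,209),(208,225)),lg=('large_gear',(262,188),(357,204)),sg=('small_gear',(377,184),(264,229)),
 gt=('gear_tray',(260,96),(397,263)),rt=('roller_tray',(368,93),(296,294)),ca=('return_carton',(490,120),(167,298)),ra=('stock_rack',(144,136),(466,210)))
M={}
for k,(n,a,b) in T.items():
    M[k]={}
    for cam,xy in(('top',a),('scene',b)):
        q=pick(cam,n,xy)
        if q is None or q[0]>14: print(k,cam,'miss',None if q is None else q[0]);continue
        M[k][cam]=q[1];print(k,cam,round(q[0],1),round(q[2],2),q[1].sum())
pickle.dump(M,open('pics/masks.pkl','wb'))
for cam in('top','scene'):
    im=C[cam]['pixels'][:,:,::-1].copy()
    for k in M:
        if cam in M[k]:
            cs,_=cv2.findContours(M[k][cam].astype(np.uint8),cv2.RETR_EXTERNAL,cv2.CHAIN_APPROX_NONE);cv2.drawContours(im,cs,-1,(0,255,255),1)
    cv2.imwrite(f'pics/m_{cam}.png',im)
E
python3 run1.py
```

```text
cA top 1.5 0.87 923
cA scene 0.4 0.78 624
cB top 1.1 0.57 728
cB scene 0.3 0.66 862
ru top 1.4 0.66 568
ru scene 0.5 0.81 327
lg top miss None
lg scene 1.3 0.55 293
sg top 0.9 0.51 241
sg scene 2.0 0.45 149
gt top 1.5 0.56 4356
gt scene 1.3 0.85 3454
rt top 1.2 0.78 3305
rt scene 0.4 0.97 3315
ca top 2.8 0.72 6617
ca scene 1.6 0.81 6565
ra top 1.0 0.84 3161
ra scene 0.7 0.82 1784
```

```bash
cat > run2.py <<'E'
from fit import *
import pickle
M=pickle.load(open('pics/masks.pkl','rb'))
# large gear top: white threshold
im=C['top']['pixels'].astype(int)
w=(im.min(2)>120); m=np.zeros_like(w);m[174:204,247:278]=w[174:204,247:278]
m=cv2.morphologyEx(m.astype(np.uint8),cv2.MORPH_CLOSE,np.ones((5,5)))>0
M['lg']['top']=m
cart=[box(-.046,.046,-.02,.02,0,.064)]
ru=[box(-.035,.035,-.02,.02,.005,.028),box(-.034,.034,-.018,.018,.0,.024)]
G=lambda R,h:[cyl(R,0,.012),cyl(h,0,.034)]
jobs=dict(cA=(lambda p:cart,[.365,.262,0,-1.3+np.pi]),cB=(lambda p:cart,[.433,.008,0,-2.8]),
 ru=(lambda p:ru,[.36,-.28,0,.4]),lg=(lambda p:G(.030,.011),[.42,.135,0,0]),sg=(lambda p:G(.021,.009),[.43,-.143,0,0]),
 gt=(lambda p:[box(-.047,p[4],-.083,.083,0,.02)],[.62,.133,0,0,.1]),
 rt=(lambda p:[box(-.053,p[4],-.062,.062,0,.02)],[.62,-.13,0,.15,.11]),
 ca=(lambda p:[box(-.063,p[4],-.079,.079,0,.06)],[.55,-.41,0,-0.02,.12]),
 ra=(lambda p:[box(-.034,p[4],-.062,.062,0,.026),box(.044,.084,p[5]-.046,p[5]+.046,.004,.068)],[.53,.41,0,0.02,.09,.01]))
P={}
for k,(mk,p0) in jobs.items():
    p,f=fit(M[k],mk,p0);P[k]=p
    q,g=fit(M[k],mk,[p[0],p[1],0]+list(p[3:]),fixz=True)
    print(k,p.round(4),'yaw',np.degrees(p[3]).round(1),'1-iou',round(f,3),'| z=0:',q.round(4),np.degrees(q[3]).round(1),round(g,3))
    P[k]=q;P[k][2]=0
pickle.dump({k:(v) for k,v in P.items()},open('pics/P.pkl','wb'))
for cam in('top','scene'):
    im=cv2.resize(C[cam]['pixels'][:,:,::-1],None,fx=3,fy=3,interpolation=cv2.INTER_CUBIC)
    for k in P:
        for h in jobs[k][0](P[k]):
            q=(proj(C[cam],tf(h,P[k][:4]))+.5)*3
            if len(h)==8:
                for a in range(8):
                    for b in range(a):
                        if bin(a^b).count('1')==1: cv2.line(im,tuple(map(int,q[a])),tuple(map(int,q[b])),(0,0,255),1)
            else: cv2.polylines(im,[cv2.convexHull(q.astype(np.int32))],True,(0,0,255),1)
    cv2.imwrite(f'pics/f_{cam}.png',im)
E
python3 run2.py
python3 - <<'E'
import cv2
a=cv2.imread('pics/f_top.png')
cv2.imwrite('pics/f_t1.png',a[120:720,300:1100]);cv2.imwrite('pics/f_t2.png',a[120:720,900:1620])
a=cv2.imread('pics/f_scene.png')
cv2.imwrite('pics/f_s1.png',a[500:1090,360:1140]);cv2.imwrite('pics/f_s2.png',a[440:940,840:1560])
E
```

```text
cA [3.6540e-01 2.6820e-01 1.8000e-03 2.8158e+00] yaw 161.3 1-iou 0.055 | z=0: [3.6450e-01 2.6890e-01 2.6000e-03 2.8086e+00] 160.9 0.059
cB [ 0.4338  0.0095 -0.0032 -2.7861] yaw -159.6 1-iou 0.058 | z=0: [ 4.3380e-01  9.5000e-03  7.0000e-04 -2.7877e+00] -159.7 0.062
ru [ 0.3593 -0.2757 -0.0019  0.3687] yaw 21.1 1-iou 0.156 | z=0: [ 0.3593 -0.2757  0.0027  0.3715] 21.3 0.159
lg [4.212e-01 1.362e-01 2.000e-04 1.291e-01] yaw 7.4 1-iou 0.056 | z=0: [0.4211 0.1363 0.0032 0.3156] 18.1 0.057
sg [ 0.4255 -0.1402 -0.0008  0.1909] yaw 10.9 1-iou 0.174 | z=0: [ 0.4254 -0.14    0.0054  0.0243] 1.4 0.174
gt [ 0.6217  0.1372  0.0015 -0.0048  0.0989] yaw -0.3 1-iou 0.032 | z=0: [ 0.6212  0.1375  0.0056 -0.0053  0.0989] -0.3 0.033
rt [ 0.6233 -0.1272 -0.0009  0.1304  0.1004] yaw 7.5 1-iou 0.031 | z=0: [ 0.6234 -0.1272  0.0014  0.1341  0.1004] 7.7 0.032
ca [ 0.5338 -0.4032  0.0025 -0.0492  0.1333] yaw -2.8 1-iou 0.03 | z=0: [ 0.5334 -0.4037  0.0047 -0.053   0.1336] -3.0 0.032
ra [ 5.231e-01  4.133e-01  5.000e-04  4.720e-02  9.130e-02 -9.600e-03] yaw 2.7 1-iou 0.043 | z=0: [ 0.5227  0.4136  0.0041  0.0458  0.0915 -0.0091] 2.6 0.044
```

View pics/f_t1.png

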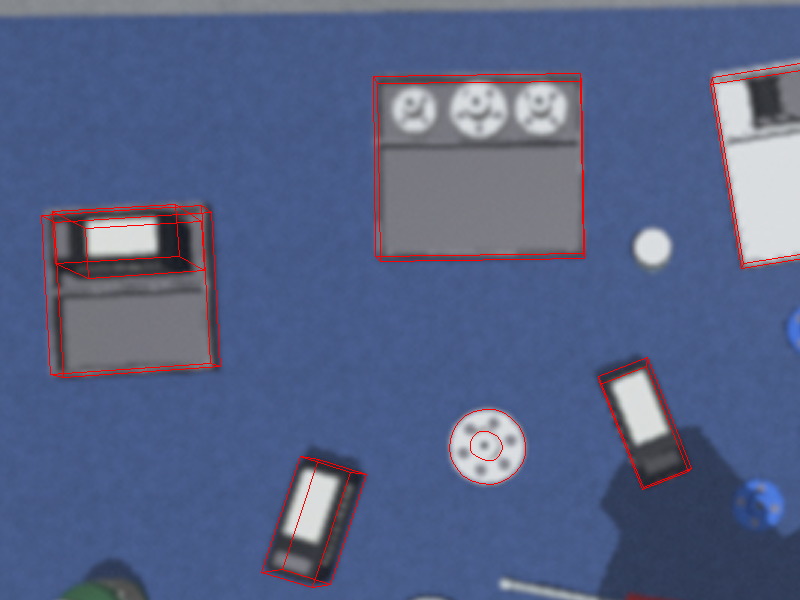

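View pics/f_t2.png

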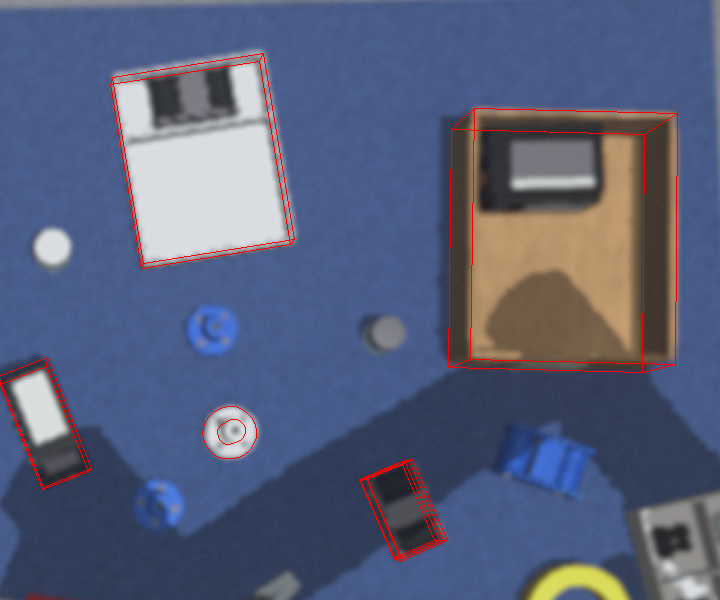

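View pics/f_s1.png

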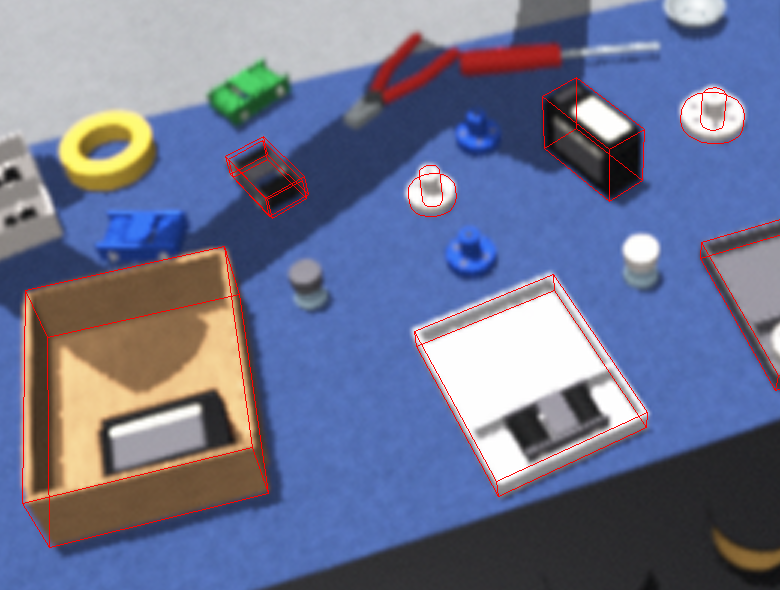

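View pics/f_s2.png

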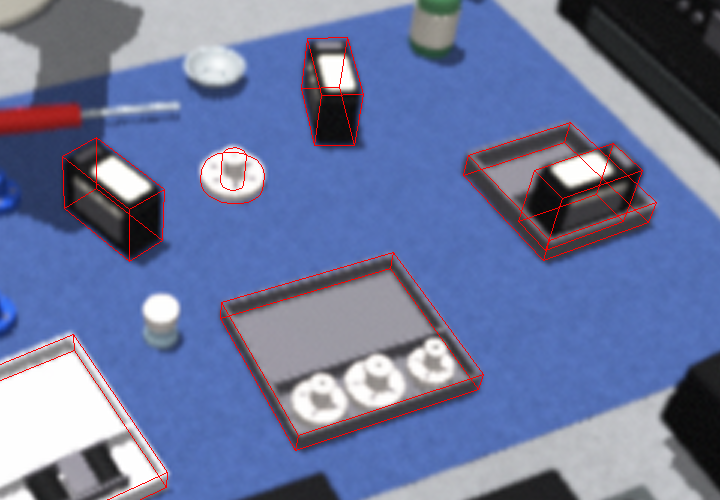

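```bash
cat > plan.py <<'E'
from h import *
import sys
from scipy.spatial.transform import Rotation as Ro
def plan(*wps):
    s=r.sense();p=np.array(s['tcp_pos']);R=np.array(s['ee_rot'])
    print('t',round(s['time_s'],1),'tcp',p.round(4),'jaw',np.degrees(np.arctan2(R[1,1],R[0,1])).round(1),'q6',np.round(s['joints'],0)[5],'F',np.round(s['wrist_force'],2),'w',round(s['gripper_width']*87,1))
    cur=np.degrees(np.arctan2(R[1,1],R[0,1]))
    for x,y,z,jaw in wps:
        jaw=cur+((jaw-cur+90)%180-90) if abs(jaw)<1000 else jaw-2000
        a=np.radians(jaw);yv=np.array([np.cos(a),np.sin(a),0]);zv=np.array([0,0,-1.]);xv=np.cross(yv,zv)
        T=np.stack([xv,yv,zv],1)
        t=R.T@(np.array([x,y,z])-p)/.025;w=np.degrees(Ro.from_matrix(R.T@T).as_rotvec())/5
        print((x,y,z),'jaw',round(jaw,1),'->',t.round(2).tolist(),w.round(2).tolist())
if __name__=='__main__':
    plan(*[tuple(float(v) for v in a.split(',')) for a in sys.argv[1:]])
E
python3 plan.py .359,-.276,.12,111.3 .359,-.276,.004,111.3
python3 - <<'E'
from h import *
c=load('top0');d=load('scene0')
print(tri(c,(120,246),d,(429,133)), at(d,425,163,0))
E
```

```text
t 1.8 tcp [ 0.2427 -0.5759  0.2226] jaw 112.8 q6 -15.0 F [ 0.78 -0.06 -1.01] w 87.0
(0.359, -0.276, 0.12) jaw 111.3 -> [-8.94, 9.25, 4.1] [-0.0, 0.0, 0.31]
(0.359, -0.276, 0.004) jaw 111.3 -> [-8.94, 9.25, 8.74] [-0.0, 0.0, 0.31]
(array([0.29912131, 0.43220992, 0.11063575]), np.float64(0.0009224507464007739)) [0.30703058 0.43330094 0.        ]
```

>>> {"method": "play_rows", "body": {"deltas": [[-1, 1, 0, 0, 0, 0.1, 70], [-2.5, 2.5, 0.5, 0, 0, 0.2, 70], [-4, 4.2, 1, 0, 0, 0.3, 70], [-5.5, 5.8, 1.6, 0, 0, 0.3, 70], [-7, 7.3, 2.4, 0, 0, 0.3, 70], [-8.2, 8.5, 3.2, 0, 0, 0.3, 70], [-8.9, 9.2, 4, 0, 0, 0.3, 70], [-8.94, 9.25, 4.1, 0, 0, 0.3, 70], [-8.94, 9.25, 4.1, 0, 0, 0.3, 70], [-8.94, 9.25, 4.1, 0, 0, 0.3, 70]]}}

```text
time_s: 2.8
tcp_pos: [0.3595, -0.2768, 0.1208]
ee_rot: [[-0.931, -0.364, 0.001], [-0.364, 0.931, -0.001], [-0.001, -0.001, -1.0]]
wrist_force: [-0.3, -0.9, 1.0]
gripper_width: 0.805
```

```bash
python3 plan.py .359,-.276,.004,111.3
python3 - <<'E'
from h import *
c=shot('scene','s1');cv2.imwrite('pics/s1c.png',cv2.resize(c['pixels'][100:300,110:380,::-1],None,fx=2.9,fy=2.9,interpolation=cv2.INTER_CUBIC))
E
```

```text
t 2.8 tcp [ 0.3595 -0.2768  0.1208] jaw 111.4 q6 -52.0 F [-0.34 -0.92  1.  ] w 70.1
(0.359, -0.276, 0.004) jaw 111.3 -> [0.01, 0.04, 4.67] [-0.01, 0.01, 0.01]
```

View pics/s1c.png

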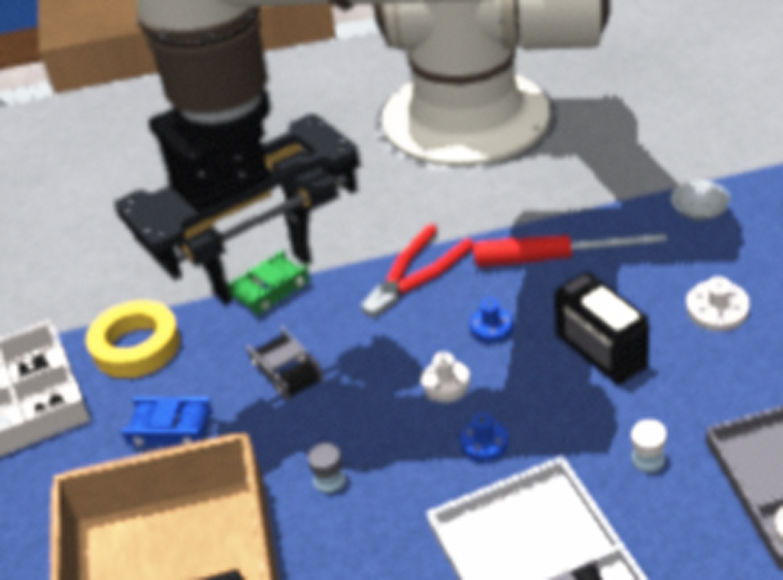

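The crop shows the open fingers over the roller unit (283,362), with the green look-alike behind it (270,283) and the blue one at (165,420). I'll descend and grip.

>>> {"method": "play_rows", "body": {"deltas": [[0, 0, 1, 0, 0, 0, 70], [0, 0, 2, 0, 0, 0, 70], [0, 0, 3, 0, 0, 0, 70], [0, 0.03, 4, 0, 0, 0, 70], [0, 0.03, 4.5, 0, 0, 0, 70], [0, 0.03, 4.67, 0, 0, 0, 70], [0, 0.03, 4.67, 0, 0, 0, 30], [0, 0.03, 4.67, 0, 0, 0, 30], [0, 0.03, 4.67, 0, 0, 0, 30], [0, 0.03, 4.67, 0, 0, 0, 30], [0, 0.03, 4.67, 0, 0, 0, 30], [0, 0.03, 4.67, 0, 0, 0, 30]]}}

```text
time_s: 4.05
tcp_pos: [0.3591, -0.2755, 0.0039]
ee_rot: [[-0.931, -0.364, 0.001], [-0.364, 0.931, -0.001], [-0.001, -0.001, -1.0]]
wrist_force: [-0.1, 0.3, 3.4]
gripper_width: 0.456
```

```bash
python3 plan.py .359,-.276,.1,111.3 .6234,-.1272,.1,97.6 .6234,-.1272,.0075,97.6
```

```text
t 4.0 tcp [ 0.3591 -0.2755  0.0039] jaw 111.4 q6 -52.0 F [-0.06  0.26  3.4 ] w 39.7
(0.359, -0.276, 0.1) jaw 111.3 -> [0.01, -0.02, -3.84] [-0.01, 0.01, 0.01]
(0.6234, -0.1272, 0.1) jaw 97.6 -> [-12.01, 1.67, -3.84] [-0.01, 0.01, 2.75]
(0.6234, -0.1272, 0.0075) jaw 97.6 -> [-12.01, 1.67, -0.14] [-0.01, 0.01, 2.75]
```

>>> {"method": "play_rows", "body": {"deltas": [[0, 0, -0.6, 0, 0, 0, 30], [0, 0, -1.6, 0, 0, 0, 30], [0, 0, -2.8, 0, 0, 0, 30], [-0.8, 0.1, -3.6, 0, 0, 0.2, 30], [-2, 0.3, -3.84, 0, 0, 0.5, 30], [-3.5, 0.5, -3.84, 0, 0, 0.9, 30], [-5, 0.7, -3.84, 0, 0, 1.3, 30], [-6.5, 0.9, -3.84, 0, 0, 1.7, 30], [-8, 1.1, -3.84, 0, 0, 2.1, 30], [-9.5, 1.3, -3.84, 0, 0, 2.5, 30], [-11, 1.55, -3.84, 0, 0, 2.75, 30], [-12, 1.67, -3.84, 0, 0, 2.75, 30]]}}

```text
time_s: 5.25
tcp_pos: [0.6245, -0.1256, 0.0987]
ee_rot: [[-0.991, -0.133, -0.0], [-0.133, 0.991, 0.0], [0.0, 0.0, -1.0]]
wrist_force: [0.5, -0.8, -0.9]
gripper_width: 0.46
```

```bash
python3 plan.py .6234,-.1272,.0078,97.6
python3 - <<'E'
from h import *
c=shot('scene','s2');cv2.imwrite('pics/s2c.png',cv2.resize(c['pixels'][150:350,110:380,::-1],None,fx=2.9,fy=2.9,interpolation=cv2.INTER_CUBIC))
E
```

```text
t 5.2 tcp [ 0.6245 -0.1256  0.0987] jaw 97.7 q6 -85.0 F [ 0.54 -0.82 -0.94] w 40.0
(0.6234, -0.1272, 0.0078) jaw 97.6 -> [0.05, -0.06, 3.63] [0.0, -0.0, 0.01]
```

View pics/s2c.png

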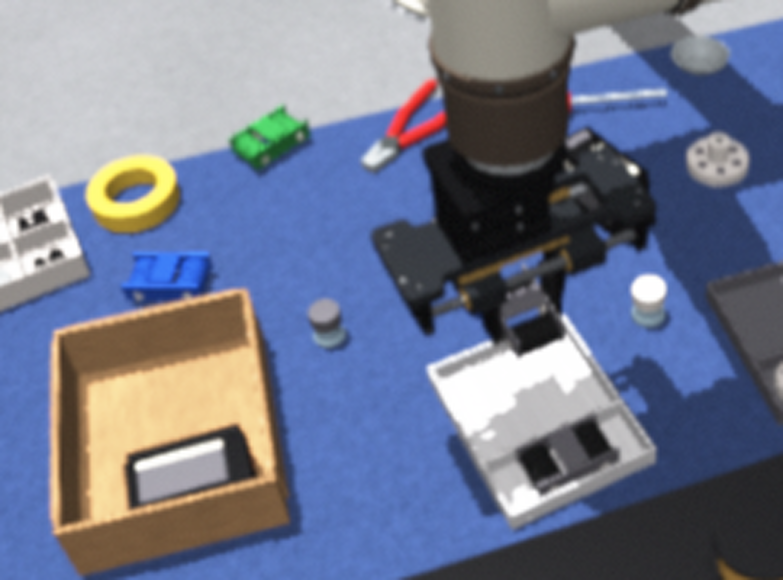

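The unit is held at crop (525,320), level and over the tray's front bay. Lowering it now.

>>> {"method": "play_rows", "body": {"deltas": [[0, 0, 0.8, 0, 0, 0, 30], [0.05, -0.06, 1.8, 0, 0, 0, 30], [0.05, -0.06, 2.7, 0, 0, 0, 30], [0.05, -0.06, 3.2, 0, 0, 0, 30], [0.05, -0.06, 3.5, 0, 0, 0, 30], [0.05, -0.06, 3.63, 0, 0, 0, 30], [0.05, -0.06, 3.66, 0, 0, 0, 30], [0.05, -0.06, 3.66, 0, 0, 0, 44], [0.05, -0.06, 3.66, 0, 0, 0, 50], [0.05, -0.06, 3.66, 0, 0, 0, 60], [0.05, -0.06, 3.66, 0, 0, 0, 60], [0.05, -0.06, 3.66, 0, 0, 0, 60]]}}

```text
time_s: 6.5
tcp_pos: [0.6219, -0.1289, 0.0081]
ee_rot: [[-0.991, -0.132, 0.001], [-0.132, 0.991, -0.0], [-0.0, -0.0, -1.0]]
wrist_force: [0.8, 0.9, 0.7]
gripper_width: 0.672
```

```bash
python3 plan.py .6234,-.1272,.11,97.6 .4255,-.140,.11,90 .4255,-.140,.0145,90
```

```text
t 6.5 tcp [ 0.6219 -0.1289  0.0081] jaw 97.6 q6 -85.0 F [0.76 0.94 0.69] w 58.5
(0.6234, -0.1272, 0.11) jaw 97.6 -> [-0.07, 0.06, -4.08] [-0.0, 0.01, -0.0]
(0.4255, -0.14, 0.11) jaw 90.0 -> [7.84, 0.6, -4.08] [-0.0, 0.01, 1.52]
(0.4255, -0.14, 0.0145) jaw 90.0 -> [7.85, 0.6, -0.26] [-0.0, 0.01, 1.52]
```

>>> {"method": "play_rows", "body": {"deltas": [[0, 0, -0.5, 0, 0, 0, 60], [0, 0, -1.5, 0, 0, 0, 60], [0, 0, -2.8, 0, 0, 0.3, 60], [0.8, 0.1, -3.8, 0, 0, 0.6, 50], [2.2, 0.2, -4.08, 0, 0, 1, 45], [3.7, 0.3, -4.08, 0, 0, 1.4, 45], [5.2, 0.4, -4.08, 0, 0, 1.5, 45], [6.5, 0.5, -4.08, 0, 0, 1.5, 45], [7.5, 0.6, -4.08, 0, 0, 1.5, 45], [7.8, 0.6, -4.08, 0, 0, 1.5, 45], [7.8, 0.6, -4.08, 0, 0, 1.5, 45], [7.8, 0.6, -4.08, 0, 0, 1.5, 45]]}}

```text
time_s: 7.7
tcp_pos: [0.4282, -0.1398, 0.1106]
ee_rot: [[-1.0, -0.002, 0.002], [-0.002, 1.0, -0.0], [-0.002, -0.0, -1.0]]
wrist_force: [0.2, -0.4, 0.5]
gripper_width: 0.514
```

```bash
python3 plan.py .427,-.141,.0145,90
python3 - <<'E'
from h import *
c=shot('scene','s3');cv2.imwrite('pics/s3c.png',cv2.resize(c['pixels'][150:350,150:420,::-1],None,fx=2.9,fy=2.9,interpolation=cv2.INTER_CUBIC))
E
```

```text
t 7.7 tcp [ 0.4282 -0.1398  0.1106] jaw 90.1 q6 -93.0 F [ 0.21 -0.39  0.49] w 44.7
(0.427, -0.141, 0.0145) jaw 90.0 -> [0.06, -0.04, 3.84] [-0.0, 0.03, 0.03]
```

View pics/s3c.png

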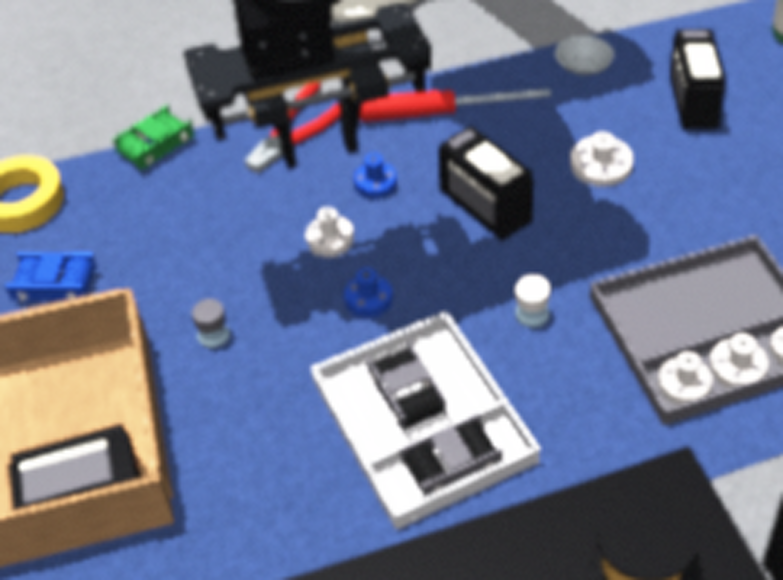

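The roller unit now lies flat in the front bay at crop (407,385). The gripper is over the white small gear at (330,232).

>>> {"method": "play_rows", "body": {"deltas": [[0, 0, 1, 0, 0, 0, 45], [0.06, -0.04, 2, 0, 0, 0, 45], [0.06, -0.04, 3, 0, 0, 0, 45], [0.06, -0.04, 3.6, 0, 0, 0, 45], [0.06, -0.04, 3.82, 0, 0, 0, 45], [0.06, -0.04, 3.84, 0, 0, 0, 45], [0.06, -0.04, 3.84, 0, 0, 0, 8], [0.06, -0.04, 3.84, 0, 0, 0, 8], [0.06, -0.04, 3.84, 0, 0, 0, 8], [0.06, -0.04, 3.84, 0, 0, 0, 8], [0.06, -0.04, 3.84, 0, 0, 0, 8], [0.06, -0.04, 3.84, 0, 0, 0, 8]]}}

```text
time_s: 8.95
tcp_pos: [0.4253, -0.1408, 0.0143]
ee_rot: [[-1.0, -0.002, 0.001], [-0.002, 1.0, -0.0], [-0.001, -0.0, -1.0]]
wrist_force: [-0.4, 0.3, 4.9]
gripper_width: 0.196
```

```bash
python3 plan.py .427,-.141,.1,90 .619,.1,.1,89.7 .619,.1,.018,89.7
```

```text
t 8.9 tcp [ 0.4253 -0.1408  0.0143] jaw 90.1 q6 -92.0 F [-0.42  0.25  4.93] w 17.0
(0.427, -0.141, 0.1) jaw 90.0 -> [-0.07, -0.01, -3.43] [-0.0, 0.01, 0.02]
(0.619, 0.1, 0.1) jaw 89.7 -> [-7.77, 9.62, -3.42] [-0.0, 0.01, 0.08]
(0.619, 0.1, 0.018) jaw 89.7 -> [-7.77, 9.62, -0.14] [-0.0, 0.01, 0.08]
```

>>> {"method": "play_rows", "body": {"deltas": [[0, 0, -0.6, 0, 0, 0, 8], [0, 0, -1.6, 0, 0, 0, 8], [0, 0, -2.8, 0, 0, 0, 8], [-0.7, 0.9, -3.5, 0, 0, 0, 8], [-1.8, 2.2, -3.6, 0, 0, 0, 8], [-3, 3.7, -3.6, 0, 0, 0, 8], [-4.2, 5.2, -3.6, 0, 0, 0, 8], [-5.4, 6.7, -3.5, 0, 0, 0, 8], [-6.6, 8.2, -3.4, 0, 0, 0, 8], [-7.5, 9.2, -3.4, 0, 0, 0, 8], [-7.77, 9.5, -3.4, 0, 0, 0, 8], [-7.77, 9.5, -3.4, 0, 0, 0, 8]]}}

```text
time_s: 10.15
tcp_pos: [0.619, 0.098, 0.0979]
ee_rot: [[-1.0, -0.003, -0.001], [-0.003, 1.0, -0.0], [0.001, -0.0, -1.0]]
wrist_force: [0.1, 0.3, -0.3]
gripper_width: 0.199
```

```bash
python3 plan.py .619,.097,.0177,89.7
python3 - <<'E'
from h import *
c=shot('scene','s4');cv2.imwrite('pics/s4c.png',cv2.resize(c['pixels'][130:330,250:520,::-1],None,fx=2.9,fy=2.9,interpolation=cv2.INTER_CUBIC))
E
```

```text
t 10.2 tcp [0.619  0.098  0.0979] jaw 90.2 q6 -114.0 F [ 0.06  0.33 -0.3 ] w 17.3
(0.619, 0.097, 0.0177) jaw 89.7 -> [-0.0, -0.04, 3.21] [-0.0, -0.01, 0.09]
```

View pics/s4c.png

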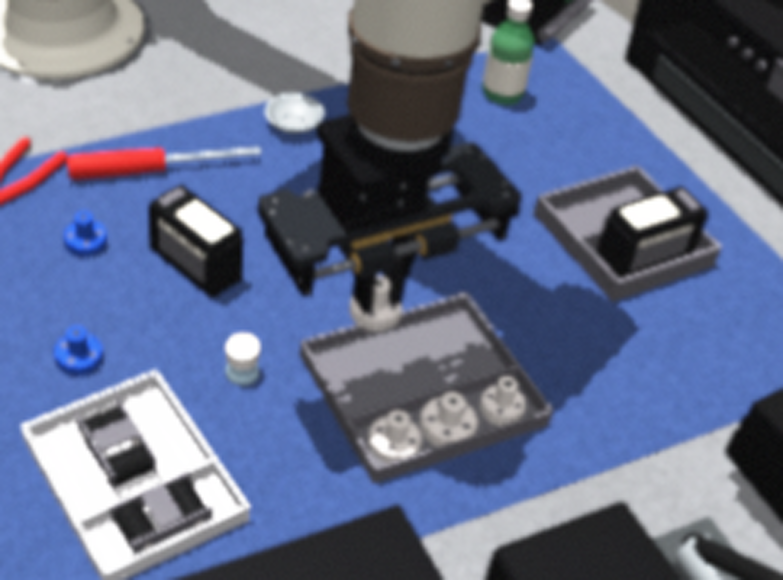

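The small gear is held level at crop (378,308). Lowering it.

>>> {"method": "play_rows", "body": {"deltas": [[0, 0, 0.8, 0, 0, 0, 8], [0, -0.04, 1.7, 0, 0, 0, 8], [0, -0.04, 2.5, 0, 0, 0, 8], [0, -0.04, 2.9, 0, 0, 0, 8], [0, -0.04, 3.1, 0, 0, 0, 8], [0, -0.04, 3.2, 0, 0, 0, 8], [0, -0.04, 3.22, 0, 0, 0, 8], [0, -0.04, 3.22, 0, 0, 0, 22], [0, -0.04, 3.22, 0, 0, 0, 30], [0, -0.04, 3.22, 0, 0, 0, 36], [0, -0.04, 3.22, 0, 0, 0, 36], [0, -0.04, 3.22, 0, 0, 0, 36]]}}

```text
time_s: 11.4
tcp_pos: [0.6189, 0.0961, 0.0184]
ee_rot: [[-1.0, -0.002, 0.0], [-0.002, 1.0, 0.0], [-0.0, 0.0, -1.0]]
wrist_force: [0.2, 0.2, 0.7]
gripper_width: 0.402
```

```bash
python3 plan.py .619,.097,.11,89.7 .422,.136,.11,90 .422,.136,.0145,90
```

```text
t 11.4 tcp [0.6189 0.0961 0.0184] jaw 90.1 q6 -114.0 F [0.16 0.16 0.7 ] w 35.0
(0.619, 0.097, 0.11) jaw 89.7 -> [-0.0, 0.04, -3.66] [0.0, 0.0, 0.08]
(0.422, 0.136, 0.11) jaw 90.0 -> [7.87, 1.61, -3.66] [0.0, 0.0, 0.02]
(0.422, 0.136, 0.0145) jaw 90.0 -> [7.87, 1.61, 0.16] [0.0, 0.0, 0.02]
```

>>> {"method": "play_rows", "body": {"deltas": [[0, 0, -0.5, 0, 0, 0, 36], [0, 0, -1.5, 0, 0, 0, 36], [0, 0, -2.6, 0, 0, 0, 45], [0.8, 0.2, -3.5, 0, 0, 0, 50], [2.2, 0.4, -3.66, 0, 0, 0, 50], [3.7, 0.8, -3.66, 0, 0, 0, 50], [5.2, 1.1, -3.66, 0, 0, 0, 50], [6.6, 1.4, -3.66, 0, 0, 0, 50], [7.5, 1.6, -3.66, 0, 0, 0, 50], [7.87, 1.61, -3.66, 0, 0, 0, 50], [7.87, 1.61, -3.66, 0, 0, 0, 50], [7.87, 1.61, -3.66, 0, 0, 0, 50]]}}

```text
time_s: 12.6
tcp_pos: [0.4232, 0.1364, 0.1105]
ee_rot: [[-1.0, -0.002, 0.002], [-0.002, 1.0, 0.001], [-0.002, 0.001, -1.0]]
wrist_force: [0.6, -0.1, -0.4]
gripper_width: 0.573
```

```bash
python3 plan.py .422,.136,.0145,90
python3 - <<'E'
from h import *
c=shot('scene','s5');cv2.imwrite('pics/s5c.png',cv2.resize(c['pixels'][130:330,250:520,::-1],None,fx=2.9,fy=2.9,interpolation=cv2.INTER_CUBIC))
E
```

```text
t 12.6 tcp [0.4232 0.1364 0.1105] jaw 90.1 q6 -129.0 F [ 0.56 -0.14 -0.42] w 49.9
(0.422, 0.136, 0.0145) jaw 90.0 -> [0.06, -0.02, 3.84] [0.01, 0.02, 0.02]
```

View pics/s5c.png

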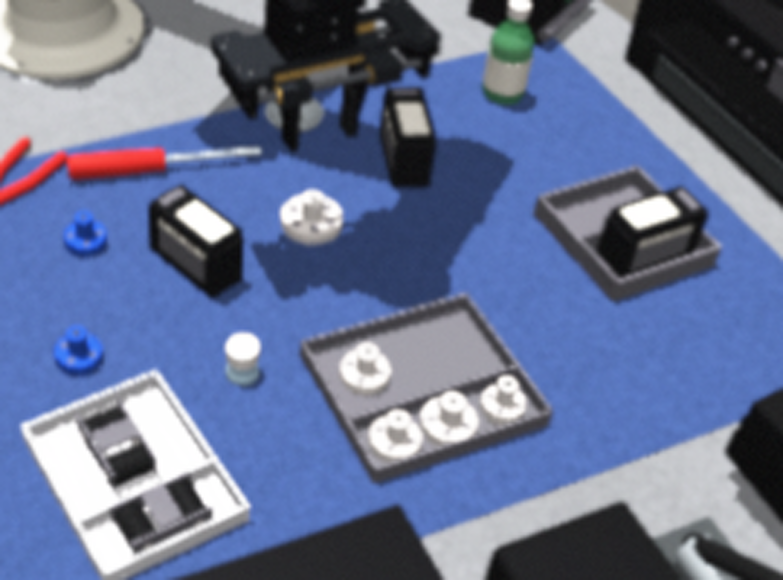

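The small gear lies flat at crop (367,366). The fingers hover over the large gear (311,217).

>>> {"method": "play_rows", "body": {"deltas": [[0, 0, 1, 0, 0, 0, 50], [0.06, -0.02, 2, 0, 0, 0, 50], [0.06, -0.02, 3, 0, 0, 0, 50], [0.06, -0.02, 3.6, 0, 0, 0, 50], [0.06, -0.02, 3.82, 0, 0, 0, 50], [0.06, -0.02, 3.84, 0, 0, 0, 50], [0.06, -0.02, 3.84, 0, 0, 0, 10], [0.06, -0.02, 3.84, 0, 0, 0, 10], [0.06, -0.02, 3.84, 0, 0, 0, 10], [0.06, -0.02, 3.84, 0, 0, 0, 10], [0.06, -0.02, 3.84, 0, 0, 0, 10], [0.06, -0.02, 3.84, 0, 0, 0, 10]]}}

```text
time_s: 13.85
tcp_pos: [0.4208, 0.1357, 0.0142]
ee_rot: [[-1.0, -0.002, 0.001], [-0.002, 1.0, 0.0], [-0.001, 0.0, -1.0]]
wrist_force: [-0.9, 0.3, 2.1]
gripper_width: 0.242
```

```bash
python3 plan.py .422,.136,.1,90 .619,.175,.1,89.7 .619,.175,.018,89.7
```

```text
t 13.8 tcp [0.4208 0.1357 0.0142] jaw 90.1 q6 -129.0 F [-0.92  0.26  2.07] w 21.1
(0.422, 0.136, 0.1) jaw 90.0 -> [-0.05, 0.01, -3.43] [0.01, 0.01, 0.02]
(0.619, 0.175, 0.1) jaw 89.7 -> [-7.94, 1.56, -3.43] [0.01, 0.01, 0.08]
(0.619, 0.175, 0.018) jaw 89.7 -> [-7.93, 1.56, -0.15] [0.01, 0.01, 0.08]
```

>>> {"method": "play_rows", "body": {"deltas": [[0, 0, -0.6, 0, 0, 0, 10], [0, 0, -1.6, 0, 0, 0, 10], [0, 0, -2.6, 0, 0, 0, 10], [-0.6, 0.2, -3.3, 0, 0, 0, 10], [-1.8, 0.4, -3.43, 0, 0, 0, 10], [-3, 0.7, -3.43, 0, 0, 0, 10], [-4.3, 0.9, -3.43, 0, 0, 0, 10], [-5.6, 1.2, -3.43, 0, 0, 0, 10], [-6.8, 1.4, -3.43, 0, 0, 0, 10], [-7.7, 1.6, -3.43, 0, 0, 0, 10], [-7.94, 1.6, -3.43, 0, 0, 0, 10], [-7.94, 1.6, -3.43, 0, 0, 0, 10]]}}

```text
time_s: 15.05
tcp_pos: [0.6187, 0.1755, 0.0986]
ee_rot: [[-1.0, -0.001, -0.002], [-0.001, 1.0, -0.001], [0.002, -0.001, -1.0]]
wrist_force: [-0.7, -0.1, -0.7]
gripper_width: 0.242
```

```bash
python3 plan.py .619,.176,.0175,90
python3 - <<'E'
from h import *
c=shot('scene','s6');cv2.imwrite('pics/s6c.png',cv2.resize(c['pixels'][130:330,250:520,::-1],None,fx=2.9,fy=2.9,interpolation=cv2.INTER_CUBIC))
E
```

```text
t 15.1 tcp [0.6187 0.1755 0.0986] jaw 90.1 q6 -120.0 F [-0.65 -0.08 -0.68] w 21.1
(0.619, 0.176, 0.0175) jaw 90.0 -> [-0.02, 0.02, 3.24] [-0.01, -0.02, 0.01]
```

View pics/s6c.png

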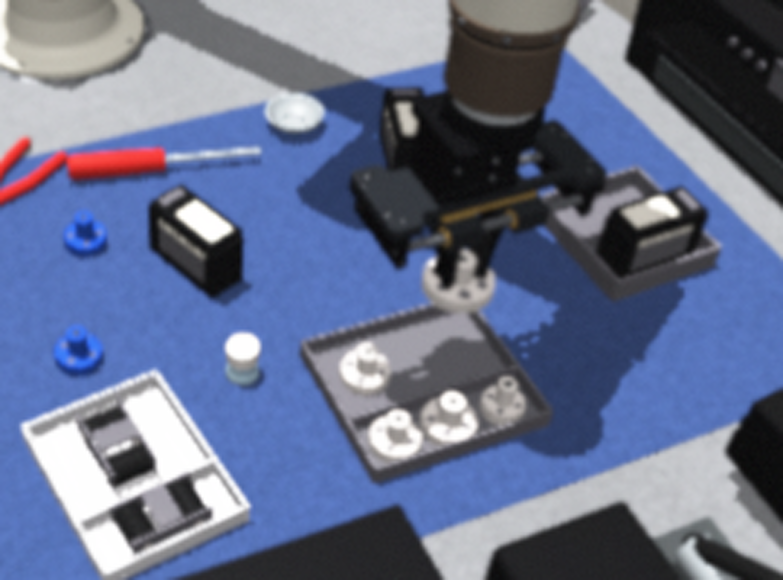

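The large gear is held level at crop (460,280), clear of the small one. Lowering it.

>>> {"method": "play_rows", "body": {"deltas": [[0, 0, 0.8, 0, 0, 0, 10], [0, 0, 1.7, 0, 0, 0, 10], [0, 0, 2.5, 0, 0, 0, 10], [0, 0, 2.9, 0, 0, 0, 10], [0, 0, 3.1, 0, 0, 0, 10], [0, 0, 3.22, 0, 0, 0, 10], [0, 0, 3.25, 0, 0, 0, 10], [0, 0, 3.25, 0, 0, 0, 24], [0, 0, 3.25, 0, 0, 0, 30], [0, 0, 3.25, 0, 0, 0, 34], [0, 0, 3.25, 0, 0, 0, 34], [0, 0, 3.25, 0, 0, 0, 34]]}}

```text
time_s: 16.3
tcp_pos: [0.619, 0.1758, 0.0185]
ee_rot: [[-1.0, -0.002, 0.0], [-0.002, 1.0, 0.0], [-0.0, 0.0, -1.0]]
wrist_force: [0.2, -0.3, -0.2]
gripper_width: 0.383
```

```bash
python3 plan.py .619,.176,.14,90 .434,.0095,.14,110.3 .434,.0095,.034,110.3
```

```text
t 16.3 tcp [0.619  0.1758 0.0185] jaw 90.1 q6 -120.0 F [ 0.19 -0.29 -0.2 ] w 33.3
(0.619, 0.176, 0.14) jaw 90.0 -> [0.0, 0.01, -4.86] [0.0, 0.0, 0.02]
(0.434, 0.0095, 0.14) jaw 110.3 -> [7.41, -6.64, -4.86] [0.0, 0.0, -4.04]
(0.434, 0.0095, 0.034) jaw 110.3 -> [7.41, -6.64, -0.62] [0.0, 0.0, -4.04]
```

>>> {"method": "play_rows", "body": {"deltas": [[0, 0, -0.5, 0, 0, 0, 34], [0, 0, -1.5, 0, 0, 0, 34], [0, 0, -2.8, 0, 0, 0, 34], [0.4, -0.4, -4.2, 0, 0, 0, 50], [1.4, -1.3, -4.8, 0, 0, -0.6, 70], [2.6, -2.3, -4.86, 0, 0, -1.4, 76], [3.9, -3.4, -4.86, 0, 0, -2.2, 76], [5.2, -4.6, -4.86, 0, 0, -3, 76], [6.4, -5.7, -4.86, 0, 0, -3.7, 76], [7.2, -6.5, -4.86, 0, 0, -4.04, 76], [7.41, -6.64, -4.86, 0, 0, -4.04, 76], [7.41, -6.64, -4.86, 0, 0, -4.04, 76]]}}

```text
time_s: 17.5
tcp_pos: [0.434, 0.0092, 0.1409]
ee_rot: [[-0.938, -0.346, 0.002], [-0.346, 0.938, 0.001], [-0.002, -0.0, -1.0]]
wrist_force: [1.2, -0.1, 1.3]
gripper_width: 0.871
```

```bash
python3 plan.py .434,.0095,.034,110.3
python3 - <<'E'
from h import *
c=shot('scene','s7');cv2.imwrite('pics/s7c.png',cv2.resize(c['pixels'][130:330,250:520,::-1],None,fx=2.9,fy=2.9,interpolation=cv2.INTER_CUBIC))
E
```

```text
t 17.5 tcp [0.434  0.0092 0.1409] jaw 110.2 q6 -93.0 F [ 1.2  -0.1   1.27] w 75.7
(0.434, 0.0095, 0.034) jaw 110.3 -> [0.0, 0.01, 4.28] [-0.0, 0.03, -0.01]
```

View pics/s7c.png

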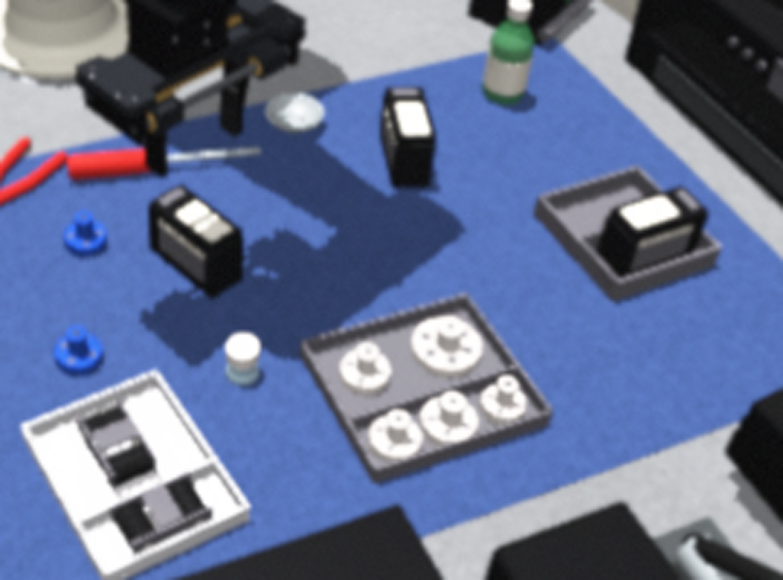

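Both gears lie flat side by side, at crop (367,366) and (447,343). Next I descend on the cartridge at (197,240).

>>> {"method": "play_rows", "body": {"deltas": [[0, 0, 1, 0, 0, 0, 76], [0, 0, 2, 0, 0, 0, 76], [0, 0, 3, 0, 0, 0, 76], [0, 0, 3.8, 0, 0, 0, 76], [0, 0, 4.2, 0, 0, 0, 76], [0, 0, 4.28, 0, 0, 0, 76], [0, 0, 4.28, 0, 0, 0, 30], [0, 0, 4.28, 0, 0, 0, 30], [0, 0, 4.28, 0, 0, 0, 30], [0, 0, 4.28, 0, 0, 0, 30], [0, 0, 4.28, 0, 0, 0, 30], [0, 0, 4.28, 0, 0, 0, 30]]}}

```text
time_s: 18.75
tcp_pos: [0.4341, 0.0096, 0.0332]
ee_rot: [[-0.938, -0.347, 0.001], [-0.347, 0.938, 0.0], [-0.001, 0.0, -1.0]]
wrist_force: [-0.7, 0.9, 1.8]
gripper_width: 0.456
```

```bash
python3 plan.py .434,.0095,.034,110.3
```

```text
t 18.8 tcp [0.4341 0.0096 0.0332] jaw 110.3 q6 -93.0 F [-0.65  0.95  1.8 ] w 39.6
(0.434, 0.0095, 0.034) jaw 110.3 -> [0.01, -0.0, -0.03] [0.0, 0.01, -0.0]
```

>>> {"method": "play_rows", "body": {"deltas": [[0, 0, -0.4, 0, 0, 0, 30], [0, 0, -1, 0, 0, 0, 30], [0, 0, -2, 0, 0, 0, 30], [0, 0, -3, 0, 0, 0, 30], [0, 0, -4, 0, 0, 0, 30], [0, 0, -4, 0, 0, 0, 30], [0, 0, -4, 0, 0, 0, 30], [0, 0, -4, 0, 0, 0, 30], [0, 0, -4, 0, 0, 0, 30], [0, 0, -4, 0, 0, 0, 30], [0, 0, -4, 0, 0, 0, 30]]}}

```text
time_s: 19.85
tcp_pos: [0.4337, 0.0093, 0.1322]
ee_rot: [[-0.938, -0.347, -0.001], [-0.347, 0.938, -0.001], [0.001, -0.0, -1.0]]
wrist_force: [-0.2, 0.5, -3.3]
gripper_width: 0.459
```

```bash
python3 - <<'E'
from h import *
f=[]
for i in range(6):
    r.capture('top');f.append(r.sense()['wrist_force'])
print(np.round(f,2),np.mean(f,0))
E
python3 plan.py .434,.0095,.034,110.3 .519,.413,.133,2182.6 .5335,-.4035,.16,87
```

```text
[[ 0.55  0.38 -3.4 ]
 [-0.76 -0.54 -3.44]
 [-0.25  0.57 -3.07]
 [ 0.27  0.17 -3.7 ]
 [-0.06 -0.05 -3.48]
 [-0.14 -0.56 -3.19]] [-0.0626649  -0.0055757  -3.38123304]
t 20.1 tcp [0.434  0.0095 0.1328] jaw 110.3 q6 -93.0 F [-0.14 -0.56 -3.19] w 39.9
(0.434, 0.0095, 0.034) jaw 110.3 -> [-0.0, 0.0, 3.95] [0.0, -0.0, -0.0]
(0.519, 0.413, 0.133) jaw 182.6 -> [-8.79, 13.96, -0.01] [0.0, -0.0, -14.46]
(0.5335, -0.4035, 0.16) jaw 87.0 -> [2.0, -16.87, -1.09] [-0.0, -0.0, 4.66]
```

Held still it weighs 3.4 N (about 0.345 kg), so this is the full one. It goes to the rack.

>>> {"method": "play_rows", "body": {"deltas": [[-0.3, 0.5, 0, 0, 0, -0.5, 30], [-0.9, 1.5, 0, 0, 0, -1.5, 30], [-1.7, 2.7, 0, 0, 0, -2.8, 30], [-2.5, 4, 0, 0, 0, -4.1, 30], [-3.4, 5.4, 0, 0, 0, -5.6, 30], [-4.3, 6.8, 0, 0, 0, -7.1, 30], [-5.2, 8.2, 0, 0, 0, -8.5, 30], [-6.1, 9.6, 0, 0, 0, -10, 30], [-7, 11, 0, 0, 0, -11.4, 30], [-7.8, 12.4, 0, 0, 0, -12.8, 30], [-8.5, 13.5, 0, 0, 0, -14, 30], [-8.79, 13.96, 0, 0, 0, -14.46, 30]]}}

```text
time_s: 21.35
tcp_pos: [0.519, 0.4172, 0.1318]
ee_rot: [[0.052, -0.999, 0.001], [-0.999, -0.052, 0.001], [-0.001, -0.001, -1.0]]
wrist_force: [-0.3, -1.4, -4.2]
gripper_width: 0.458
```

>>> {"method": "play_rows", "body": {"deltas": [[0, 0, 0, 0, 0, 0, 30], [0, 0, 0, 0, 0, 0, 30], [0, 0, 0, 0, 0, 0, 30]]}}

```text
time_s: 21.65
tcp_pos: [0.5186, 0.4123, 0.1326]
ee_rot: [[0.045, -0.999, -0.001], [-0.999, -0.045, -0.001], [0.001, 0.001, -1.0]]
wrist_force: [-1.3, -0.1, -3.1]
gripper_width: 0.454
```

```bash
python3 plan.py .519,.413,.045,182.6
python3 - <<'E'
from h import *
c=shot('scene','s8');cv2.imwrite('pics/s8c.png',cv2.resize(c['pixels'][100:280,350:570,::-1],None,fx=3.2,fy=3.2,interpolation=cv2.INTER_CUBIC))
c=shot('top','t8');cv2.imwrite('pics/t8c.png',cv2.resize(c['pixels'][80:200,70:230,::-1],None,fx=4,fy=4,interpolation=cv2.INTER_CUBIC))
E
```

```text
t 21.6 tcp [0.5186 0.4123 0.1326] jaw -177.4 q6 -50.0 F [-1.28 -0.13 -3.09] w 39.5
(0.519, 0.413, 0.045) jaw -177.4 -> [-0.03, -0.02, 3.5] [0.01, -0.01, -0.01]
```

View pics/s8c.png

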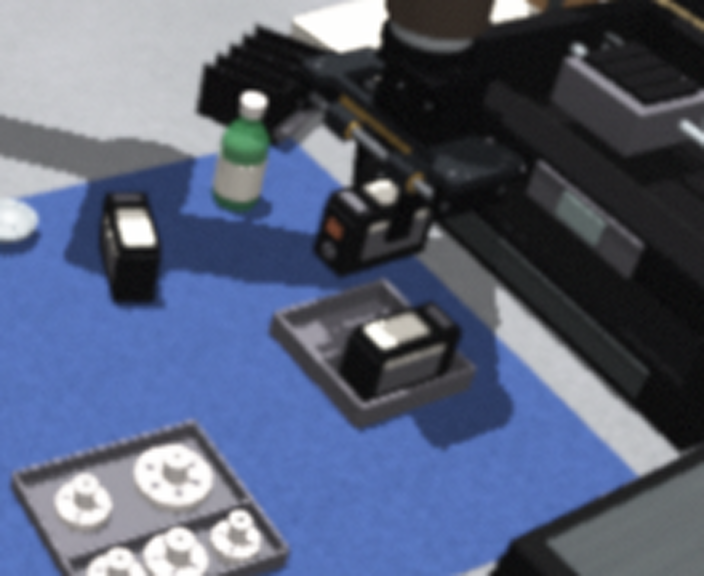

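View pics/t8c.png

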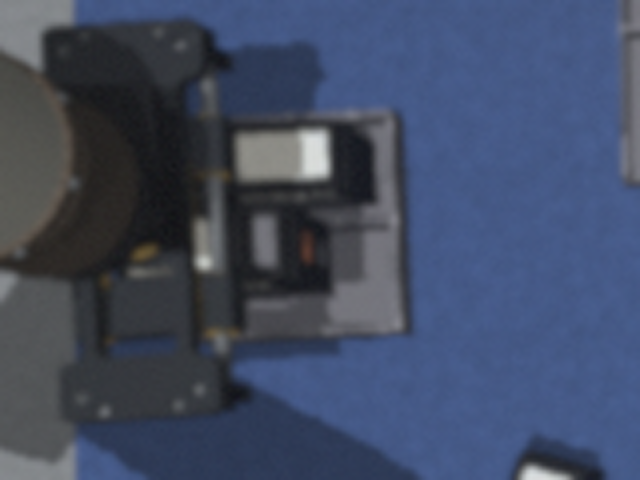

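Run:
```python
from fit import *
C['t8']=load('t8');C['s8']=load('s8')
h=box(-.046,.046,-.02,.02,0,.064)
for cam,(u,v),s,n in(('t8',(70,80),4,'t8c'),('s8',(350,100),3.2,'s8c')):
    im=cv2.imread(f'pics/{n}.png')
    for P,p in((h,[.5186,.4123,.099,np.radians(92.6)]),(box(-.03,.03,-.058,.058,.004,.026),[.523,.4135,0,np.radians(2.6)])):
        q=(proj(C[cam],tf(P,p))+.5-np.array([u,v]))*s
        for a in range(8):
            for b in range(a):
                if bin(a^b).count('1')==1: cv2.line(im,tuple(map(int,q[a])),tuple(map(int,q[b])),(0,0,255),1)
    cv2.imwrite(f'pics/{n}_o.png',im)
```

```text
(no output)
```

View pics/t8c_o.png

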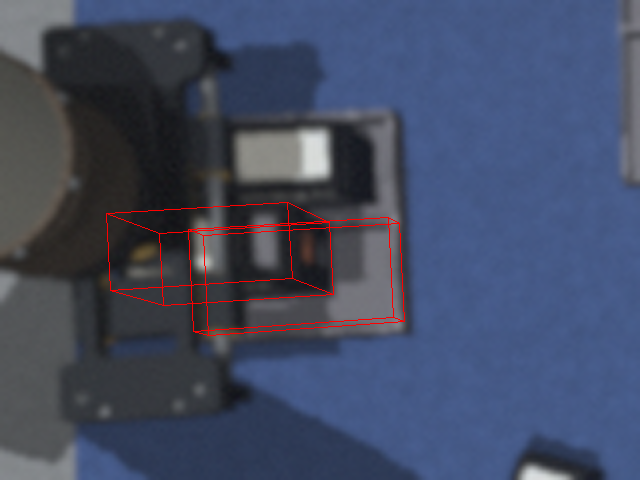

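View pics/s8c_o.png

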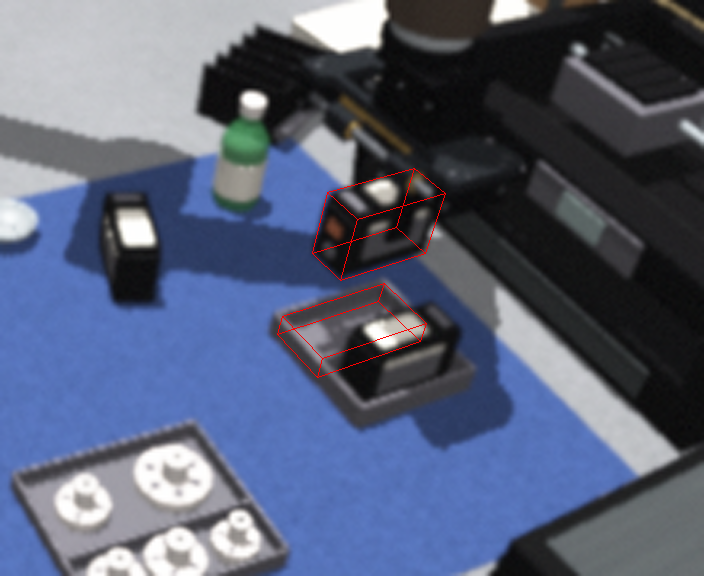

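The models match the held cartridge and the bay to within 2–3 mm in both views. Lowering slowly, watching the force.

>>> {"method": "play_rows", "body": {"deltas": [[0, 0, 0.7, 0, 0, 0, 30], [0, 0, 1.5, 0, 0, 0, 30], [0, 0, 2.3, 0, 0, 0, 30], [0, 0, 2.9, 0, 0, 0, 30], [0, 0, 3.2, 0, 0, 0, 30], [0, 0, 3.45, 0, 0, 0, 30], [0, 0, 3.6, 0, 0, 0, 30], [0, 0, 3.7, 0, 0, 0, 30], [0, 0, 3.78, 0, 0, 0, 30], [0, 0, 3.78, 0, 0, 0, 30]]}}

```text
time_s: 22.75
tcp_pos: [0.5191, 0.4131, 0.0384]
ee_rot: [[0.045, -0.999, 0.0], [-0.999, -0.045, 0.0], [-0.0, -0.0, -1.0]]
wrist_force: [-0.6, -0.5, -3.3]
gripper_width: 0.459
```

```bash
python3 plan.py .519,.413,.0372,182.6
python3 - <<'E'
from h import *
c=shot('scene','s9');cv2.imwrite('pics/s9c.png',cv2.resize(c['pixels'][100:280,350:570,::-1],None,fx=3.2,fy=3.2,interpolation=cv2.INTER_CUBIC))
E
```

```text
t 22.8 tcp [0.5191 0.4131 0.0384] jaw -177.4 q6 -50.0 F [-0.63 -0.48 -3.28] w 39.9
(0.519, 0.413, 0.0372) jaw -177.4 -> [0.0, 0.0, 0.05] [-0.0, 0.0, -0.0]
```

View pics/s9c.png

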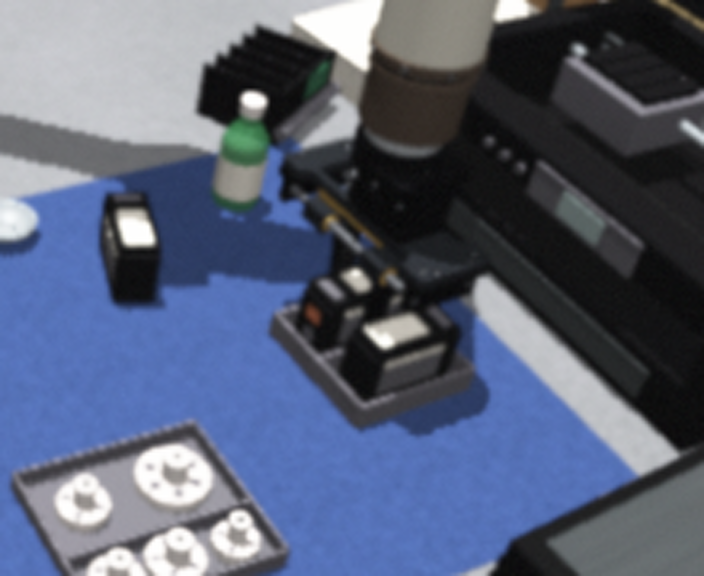

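The cartridge is inside the bay at crop (335,305) and its weight is still on the gripper. I'll do the last millimetre, then release.

>>> {"method": "play_rows", "body": {"deltas": [[0, 0, 0.03, 0, 0, 0, 30], [0, 0, 0.05, 0, 0, 0, 30], [0, 0, 0.06, 0, 0, 0, 30], [0, 0, 0.06, 0, 0, 0, 30]]}}

```text
time_s: 23.2
tcp_pos: [0.5191, 0.4131, 0.0373]
ee_rot: [[0.046, -0.999, 0.0], [-0.999, -0.046, 0.0], [-0.0, -0.0, -1.0]]
wrist_force: [-1.3, -0.7, -1.3]
gripper_width: 0.461
```

>>> {"method": "play_rows", "body": {"deltas": [[0, 0, 0.01, 0, 0, 0, 44], [0, 0, 0.01, 0, 0, 0, 48], [0, 0, 0.01, 0, 0, 0, 48], [0, 0, 0.01, 0, 0, 0, 48], [0, 0, 0.01, 0, 0, 0, 48]]}}

```text
time_s: 23.7
tcp_pos: [0.5191, 0.4131, 0.0367]
ee_rot: [[0.045, -0.999, 0.0], [-0.999, -0.045, 0.0], [-0.0, -0.0, -1.0]]
wrist_force: [-0.0, 0.1, -0.7]
gripper_width: 0.551
```

```bash
python3 plan.py .519,.413,.13,182.6 .3647,.2685,.14,71
```

```text
t 23.7 tcp [0.5191 0.4131 0.0367] jaw -177.4 q6 -50.0 F [-0.05  0.13 -0.68] w 47.9
(0.519, 0.413, 0.13) jaw -177.4 -> [0.0, 0.0, -3.73] [-0.0, 0.0, 0.0]
(0.3647, 0.2685, 0.14) jaw -109.0 -> [5.5, 6.43, -4.13] [-0.0, 0.0, -13.68]
```

>>> {"method": "play_rows", "body": {"deltas": [[0, 0, -0.5, 0, 0, 0, 48], [0, 0, -1.5, 0, 0, 0, 48], [0, 0, -2.7, 0, 0, 0, 48], [0, 0.2, -3.7, 0, 0, -0.8, 55], [0.5, 0.8, -4.13, 0, 0, -2.2, 76], [1.3, 1.6, -4.13, 0, 0, -3.7, 76], [2.2, 2.6, -4.13, 0, 0, -5.3, 76], [3.1, 3.6, -4.13, 0, 0, -6.9, 76], [4, 4.6, -4.13, 0, 0, -8.5, 76], [4.8, 5.6, -4.13, 0, 0, -10.1, 76], [5.4, 6.3, -4.13, 0, 0, -11.7, 76], [5.5, 6.43, -4.13, 0, 0, -13, 76]]}}

```text
time_s: 24.9
tcp_pos: [0.3629, 0.2664, 0.1409]
ee_rot: [[0.926, -0.376, -0.0], [-0.376, -0.926, 0.001], [-0.0, -0.0, -1.0]]
wrist_force: [0.6, 0.2, -0.4]
gripper_width: 0.873
```

>>> {"method": "play_rows", "body": {"deltas": [[0, 0, 0, 0, 0, -0.68, 76], [0, 0, 0, 0, 0, -0.68, 76], [0, 0, 0, 0, 0, -0.68, 76]]}}

```text
time_s: 25.2
tcp_pos: [0.3649, 0.2687, 0.1405]
ee_rot: [[0.945, -0.327, 0.001], [-0.327, -0.945, 0.001], [0.0, -0.001, -1.0]]
wrist_force: [-0.8, -0.7, -1.0]
gripper_width: 0.873
```

```bash
python3 plan.py .3647,.2685,.034,71
python3 - <<'E'
from h import *
c=shot('scene','s10');cv2.imwrite('pics/s10c.png',cv2.resize(c['pixels'][100:280,300:570,::-1],None,fx=2.9,fy=2.9,interpolation=cv2.INTER_CUBIC))
E
```

```text
t 25.2 tcp [0.3649 0.2687 0.1405] jaw -109.1 q6 14.0 F [-0.78 -0.7  -0.96] w 75.9
(0.3647, 0.2685, 0.034) jaw -109.0 -> [-0.01, 0.01, 4.26] [-0.01, -0.01, -0.01]
```

View pics/s10c.png

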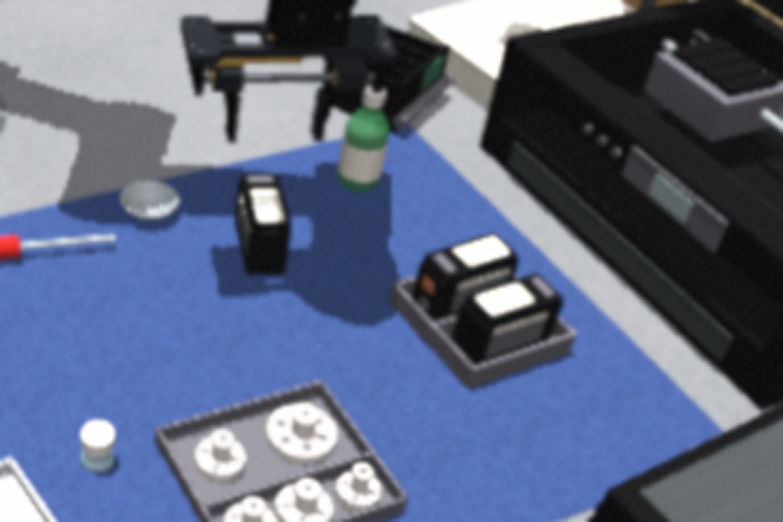

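The full cartridge stands upright in the bay at crop (465,275). Next I grip the other one, at (263,225).

>>> {"method": "play_rows", "body": {"deltas": [[0, 0, 1, 0, 0, 0, 76], [0, 0, 2, 0, 0, 0, 76], [0, 0, 3, 0, 0, 0, 76], [0, 0, 3.8, 0, 0, 0, 76], [0, 0, 4.2, 0, 0, 0, 76], [0, 0, 4.26, 0, 0, 0, 76], [0, 0, 4.26, 0, 0, 0, 30], [0, 0, 4.26, 0, 0, 0, 30], [0, 0, 4.26, 0, 0, 0, 30], [0, 0, 4.26, 0, 0, 0, 30], [0, 0, 4.26, 0, 0, 0, 30], [0, 0, 4.26, 0, 0, 0, 30]]}}

```text
time_s: 26.45
tcp_pos: [0.3649, 0.2686, 0.0337]
ee_rot: [[0.946, -0.325, 0.001], [-0.325, -0.946, 0.001], [0.0, -0.001, -1.0]]
wrist_force: [-0.4, 0.1, 1.4]
gripper_width: 0.457
```

>>> {"method": "play_rows", "body": {"deltas": [[0, 0, -0.4, 0, 0, 0, 30], [0, 0, -1, 0, 0, 0, 30], [0, 0, -2, 0, 0, 0, 30], [0, 0, -3, 0, 0, 0, 30], [0, 0, -4, 0, 0, 0, 30], [0, 0, -4.8, 0, 0, 0, 30], [0, 0, -5, 0, 0, 0, 30], [0, 0, -5, 0, 0, 0, 30], [0, 0, -5, 0, 0, 0, 30], [0, 0, -5, 0, 0, 0, 30]]}}

```text
time_s: 27.45
tcp_pos: [0.3641, 0.2676, 0.1571]
ee_rot: [[0.945, -0.326, -0.002], [-0.326, -0.945, -0.002], [-0.001, 0.003, -1.0]]
wrist_force: [0.3, -0.2, -0.4]
gripper_width: 0.454
```

```bash
python3 - <<'E'
from h import *
f=[]
for i in range(6):
    r.capture('top');f.append(r.sense()['wrist_force'])
print(np.mean(f,0))
E
python3 plan.py .3647,.2685,.158,71 .43,0,.158,87 .5335,-.4035,.158,87
```

```text
[-0.21590802 -0.27730381 -1.1764668 ]
t 27.8 tcp [0.3646 0.2683 0.1579] jaw -109.0 q6 14.0 F [ 0.04 -0.01 -0.93] w 39.6
(0.3647, 0.2685, 0.158) jaw -109.0 -> [0.0, -0.01, -0.0] [0.01, 0.0, -0.0]
(0.43, 0.0, 0.158) jaw -93.0 -> [5.97, 9.29, 0.0] [0.01, 0.0, -3.2]
(0.5335, -0.4035, 0.158) jaw -93.0 -> [15.14, 23.21, 0.01] [0.01, 0.0, -3.2]
```

It weighs 1.2 N, so this is the used-up one. It goes to the carton.

>>> {"method": "play_rows", "body": {"deltas": [[0.3, 0.4, 0, 0, 0, -0.1, 30], [0.9, 1.3, 0, 0, 0, -0.3, 30], [1.6, 2.4, 0, 0, 0, -0.6, 30], [2.4, 3.6, 0, 0, 0, -0.9, 30], [3.2, 4.8, 0, 0, 0, -1.2, 30], [4, 6, 0, 0, 0, -1.5, 30], [4.8, 7.2, 0, 0, 0, -1.8, 30], [5.6, 8.4, 0, 0, 0, -2.1, 30], [6.4, 9.6, 0, 0, 0, -2.4, 30], [7.2, 10.8, 0, 0, 0, -2.7, 30], [7.8, 11.8, 0, 0, 0, -3, 30], [8.2, 12.5, 0, 0, 0, -3.2, 30]]}}

```text
time_s: 28.95
tcp_pos: [0.457, -0.0956, 0.1581]
ee_rot: [[0.999, -0.053, -0.0], [-0.053, -0.999, -0.0], [-0.0, 0.0, -1.0]]
wrist_force: [-0.3, 0.2, -0.5]
gripper_width: 0.458
```

```bash
python3 plan.py .5335,-.4035,.158,87
```

```text
t 28.9 tcp [ 0.457  -0.0956  0.1581] jaw -93.0 q6 79.0 F [-0.28  0.2  -0.55] w 39.9
(0.5335, -0.4035, 0.158) jaw -93.0 -> [3.71, 12.13, 0.01] [0.0, 0.0, -0.01]
```

>>> {"method": "play_rows", "body": {"deltas": [[0.2, 0.5, 0, 0, 0, 0, 30], [0.5, 1.6, 0, 0, 0, 0, 30], [0.9, 2.9, 0, 0, 0, 0, 30], [1.3, 4.3, 0, 0, 0, 0, 30], [1.8, 5.7, 0, 0, 0, 0, 30], [2.2, 7.1, 0, 0, 0, 0, 30], [2.6, 8.5, 0, 0, 0, 0, 30], [3, 9.9, 0, 0, 0, 0, 30], [3.4, 11.1, 0, 0, 0, 0, 30], [3.7, 11.9, 0, 0, 0, 0, 30], [3.71, 12.13, 0, 0, 0, 0, 30], [3.71, 12.13, 0, 0, 0, 0, 30]]}}

```text
time_s: 30.15
tcp_pos: [0.5333, -0.4017, 0.1574]
ee_rot: [[0.999, -0.053, -0.001], [-0.053, -0.999, 0.001], [-0.001, -0.001, -1.0]]
wrist_force: [-0.8, 0.6, -1.3]
gripper_width: 0.458
```

>>> {"method": "play_rows", "body": {"deltas": [[0, 0, 0, 0, 0, 0, 30], [0, 0, 0, 0, 0, 0, 30]]}}

```text
time_s: 30.35
tcp_pos: [0.5335, -0.4004, 0.1586]
ee_rot: [[0.999, -0.051, -0.0], [-0.051, -0.999, 0.0], [-0.0, -0.0, -1.0]]
wrist_force: [-0.4, 0.9, -0.1]
gripper_width: 0.458
```

```bash
python3 plan.py .5335,-.4035,.0377,87
python3 - <<'E'
from fit import *
c=shot('scene','s11');C['a']=c
im=cv2.resize(c['pixels'][150:350,100:370,::-1],None,fx=2.9,fy=2.9,interpolation=cv2.INTER_CUBIC)
for P,p in((box(-.046,.046,-.02,.02,0,.064),[.5335,-.4035,.124,np.radians(-3)]),(box(-.059,.059,-.075,.075,.004,.06),[.5335,-.4035,0,np.radians(-3)])):
    q=(proj(c,tf(P,p))+.5-np.array([100,150]))*2.9
    for a in range(8):
        for b in range(a):
            if bin(a^b).count('1')==1: cv2.line(im,tuple(map(int,q[a])),tuple(map(int,q[b])),(0,0,255),1)
cv2.imwrite('pics/s11c.png',im)
E
```

```text
t 30.4 tcp [ 0.5335 -0.4004  0.1586] jaw -92.9 q6 110.0 F [-0.35  0.94 -0.13] w 39.8
(0.5335, -0.4035, 0.0377) jaw -93.0 -> [0.01, 0.13, 4.84] [-0.0, 0.0, 0.01]
```

View pics/s11c.png

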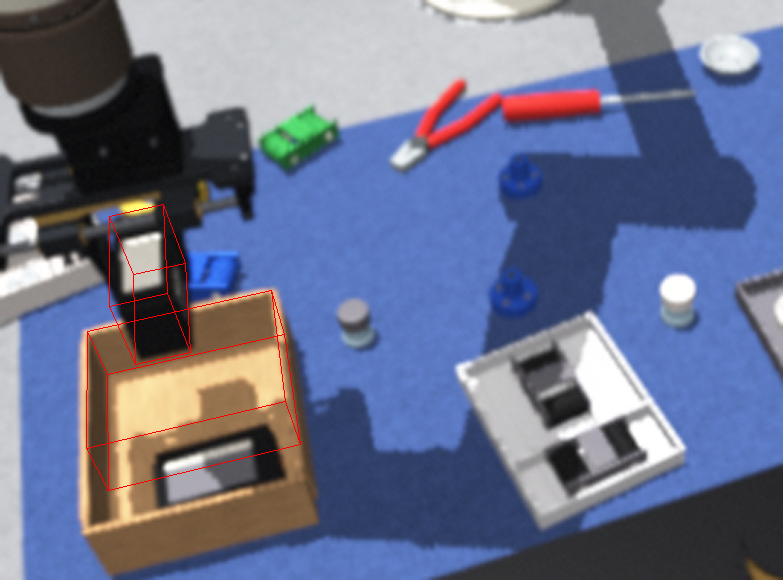

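Run:
```python
from h import *
t=load('top0');s=load('s11')
for p in((465,110.5),(498,110.2)):
    print(at(t,*p,.044).round(3),at(t,*p,.004).round(3))
for p in((165,453),(270,430),(275,470),(160,505)):
    print(p,at(s,p[0]/2.9+100,p[1]/2.9+150,.044).round(3),at(s,p[0]/2.9+100,p[1]/2.9+150,.004).round(3))
```

```text
[ 0.592 -0.351  0.044] [ 0.6   -0.365  0.004]
[ 0.59  -0.429  0.044] [ 0.599 -0.446  0.004]
(165, 453) [ 0.602 -0.427  0.044] [ 0.57  -0.435  0.004]
(270, 430) [ 0.607 -0.348  0.044] [ 0.576 -0.352  0.004]
(275, 470) [ 0.645 -0.35   0.044] [ 0.615 -0.354  0.004]
(160, 505) [ 0.647 -0.435  0.044] [ 0.617 -0.443  0.004]
```

The fixed cartridge's near edge measures x≈0.592–0.60, as expected (0.5925), so the free floor is confirmed. Lowering.

>>> {"method": "play_rows", "body": {"deltas": [[0, 0, 0.7, 0, 0, 0, 30], [0, 0, 1.7, 0, 0, 0, 30], [0, 0, 2.7, 0, 0, 0, 30], [0, 0, 3.5, 0, 0, 0, 30], [0, 0, 4.1, 0, 0, 0, 30], [0, 0, 4.5, 0, 0, 0, 30], [0, 0, 4.7, 0, 0, 0, 30], [0, 0, 4.8, 0, 0, 0, 30], [0, 0, 4.83, 0, 0, 0, 30], [0, 0, 4.83, 0, 0, 0, 30]]}}

```text
time_s: 31.4
tcp_pos: [0.534, -0.4018, 0.0383]
ee_rot: [[0.999, -0.052, 0.001], [-0.052, -0.999, -0.001], [0.001, 0.001, -1.0]]
wrist_force: [0.6, 0.9, -1.5]
gripper_width: 0.455
```

```bash
python3 plan.py .5335,-.4035,.0377,87
```

```text
t 31.4 tcp [ 0.534  -0.4018  0.0383] jaw -93.0 q6 110.0 F [ 0.6   0.9  -1.46] w 39.5
(0.5335, -0.4035, 0.0377) jaw -93.0 -> [-0.01, 0.07, 0.02] [0.01, -0.01, 0.0]
```

>>> {"method": "play_rows", "body": {"deltas": [[0, 0, 0.02, 0, 0, 0, 30], [0, 0, 0.03, 0, 0, 0, 30], [0, 0, 0.03, 0, 0, 0, 44], [0, 0, 0.03, 0, 0, 0, 52], [0, 0, 0.03, 0, 0, 0, 60], [0, 0, 0.03, 0, 0, 0, 60], [0, 0, 0.03, 0, 0, 0, 60]]}}

```text
time_s: 32.1
tcp_pos: [0.5335, -0.4016, 0.0367]
ee_rot: [[0.999, -0.052, -0.0], [-0.052, -0.999, 0.0], [-0.0, -0.0, -1.0]]
wrist_force: [-0.4, 0.3, 0.2]
gripper_width: 0.68
```

>>> {"method": "play_rows", "body": {"deltas": [[0, 0, -0.5, 0, 0, 0, 60], [0, 0, -1.5, 0, 0, 0, 60], [0, 0, -2.8, 0, 0, 0, 60], [0, 0, -4.2, 0, 0, 0, 60], [-0.6, 0, -5.6, 0, 0, 0, 60], [-2, 0, -6.6, 0, 0, 0, 60], [-4, 0.5, -7, 0, 0, 0, 60], [-6, 1, -7, 0, 0, 0, 60], [-7.5, 1.5, -7, 0, 0, 0, 60], [-8, 2, -7, 0, 0, 0, 60], [-8, 2, -7, 0, 0, 0, 60]]}}

```text
time_s: 33.2
tcp_pos: [0.3292, -0.442, 0.2134]
ee_rot: [[0.998, -0.055, 0.001], [-0.055, -0.998, -0.002], [0.002, 0.001, -1.0]]
wrist_force: [0.5, -0.2, -0.1]
gripper_width: 0.692
```

```bash
python3 plan.py
python3 - <<'E'
from fit import *
C['top']=shot('top','tF');C['scene']=shot('scene','sF')
def show(items):
    for cam,nm in(('top','tFc'),('scene','sFc')):
        im=cv2.resize(C[cam]['pixels'][:,:,::-1],None,fx=3,fy=3,interpolation=cv2.INTER_CUBIC)
        cv2.imwrite(f'pics/{nm}_full.png',im)
        if cam=='top': cv2.imwrite('pics/tFc.png',cv2.resize(im[100:560,300:1620],None,fx=.6,fy=.6,interpolation=cv2.INTER_AREA))
        else: cv2.imwrite('pics/sFc.png',cv2.resize(im[480:1050,330:1590],None,fx=.63,fy=.63,interpolation=cv2.INTER_AREA))
show(0)
for n in('cartridge_1','roller_unit','large_gear','small_gear'):
  for cam in('top','scene'):
    print(n,cam,[(np.round(d['centre'],3).tolist(),round(d['score'],2)) for d in r.spot_in(cam,n)][:7])
E
```

```text
t 33.2 tcp [ 0.3292 -0.442   0.2134] jaw -93.2 q6 123.0 F [ 0.49 -0.25 -0.13] w 60.2
cartridge_1 top [([0.511, 0.405, 0.068], 0.92), ([0.528, -0.391, 0.065], 0.55)]
cartridge_1 scene [([0.527, 0.396, 0.058], 0.84), ([0.551, -0.398, 0.067], 0.79)]
roller_unit top [([0.395, -0.388, 0.02], 0.94), ([0.618, -0.129, 0.03], 0.93), ([0.234, -0.268, 0.022], 0.6)]
roller_unit scene [([0.633, -0.131, 0.026], 0.95), ([0.248, -0.271, 0.025], 0.79), ([0.4, -0.392, 0.024], 0.76), ([0.594, -0.413, 0.033], 0.69)]
large_gear top [([0.616, 0.175, 0.016], 0.76)]
large_gear scene [([0.623, 0.17, 0.014], 0.81)]
small_gear top [([0.37, -0.077, 0.016], 0.79), ([0.614, 0.091, 0.018], 0.78), ([0.503, -0.128, 0.014], 0.76)]
small_gear scene [([0.515, -0.126, 0.014], 0.73), ([0.625, 0.092, 0.014], 0.57), ([0.378, -0.084, 0.01], 0.53)]
```

View pics/tFc.png

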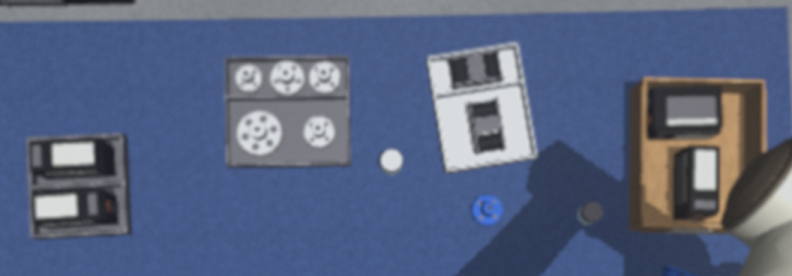

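View pics/sFc.png

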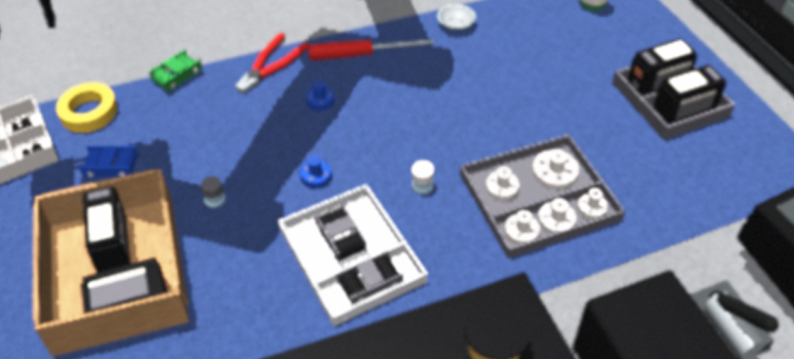

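Run:
```python
from fit import *
C['top']=load('tF');C['scene']=load('sF')
def pick(cam,n,u):
    b=[np.array(d['region']) for d in r.cut_out(cam,n)]
    b=[m for m in b if m.any()]
    return min(b,key=lambda m:np.hypot(*(np.array(np.where(m)).mean(1)[::-1]-u)))
h=[box(-.046,.046,-.02,.02,0,.064)]
for nm,p0,orig,yaw in(('full',[.519,.413,.004,np.radians(92.6)],(.523,.4135),2.6),('used',[.5335,-.402,.004,np.radians(-3)],(.5335,-.4035),-3)):
    M={c:pick(c,'cartridge_1',proj(C[c],[p0[0],p0[1],.04])[0]) for c in(('top','scene') if nm=='used' else ('top',))}
    p,f=fit(M,lambda q:h,p0,fixz=True)
    a=np.radians(yaw);d=p[:2]-orig;print(nm,p.round(4),np.degrees(p[3]).round(1),round(f,3),'in frame',[round(float(d@[np.cos(a),np.sin(a)]),4),round(float(d@[-np.sin(a),np.cos(a)]),4)])
```

```text
full [0.5185 0.411  0.0148 1.589 ] 91.0 0.092 in frame [-0.0046, -0.0023]
used [ 0.5336 -0.4025  0.0083 -0.0414] -2.4 0.529 in frame [0.0001, 0.001]
```

```bash
python3 -c "
from station import r
print(r.finish_job(), r.sense()['time_s'])"
```

```text
the job is handed in; nothing more can be done
the job is handed in; nothing more can be done
```

I sorted all five parts and handed the job in at about 33 s of the 122 s allowed; `finish_job()` gives no verdict. The blue and green look-alikes were left alone.

- **Cartridges:** Held still, the one from (0.43, 0.01) read 3.4 N, so it is the full one and stands in the rack's free bay. The one from (0.365, 0.27) read 1.2 N, so it is the used-up one and stands on the carton's free floor. Both stayed upright throughout.
- **Other parts:** The roller unit lies flat in the front bay of the roller tray. The two gears lie flat, side by side, in the front bay of the gear tray.

**Last checks:** Pictures from both cameras show every part flat or upright in the right place, with the gripper empty and clear. A fit to the top view puts the full cartridge 4.6 mm and 2.3 mm from the bay centre, well inside the limits.

**One check failed:** The same fit for the used-up cartridge gave about 0.1 mm and 1 mm from the centre, but matched its picture outline poorly. I suspect a wrong outline was picked and did not redo it. For that cartridge I rely on the two pictures and the tool position when I released it, about 2 mm from the centre.

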